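# Put the sockets back on the tapered socket tray in order of size

## Task

Put the four loose sockets away on the tapered wooden socket tray in order of size: the biggest at the wide end, running down to the smallest at the narrow end. Lower each one over its peg, the same way up as it stands now, so that it sits upright and fully down in its round recess, and leave the glass jar and the tape measure where they are.

Things in the scene. Friction and masses are not known exactly. Their poses are not given: they have to be found in the camera images.
- socket_58_mid (a point): the largest socket: a loose plain steel cylinder 58 mm across and 62 mm tall, standing upright with its square drive hole down and its hexagon opening (41 mm across flats) up. The point is its centre, half-way up (31 mm above its underside), z axis up along the socket. A 19.4 mm square hole runs up from its underside into the hexagon opening, so the socket can go down over a peg
- socket_50_mid (a point): the second largest socket: a loose plain steel cylinder 50 mm across and 57 mm tall, standing upright with its square drive hole down and its hexagon opening (34 mm across flats) up. The point is its centre, half-way up (28.5 mm above its underside), z axis up along the socket. A 19.4 mm square hole runs up from its underside into the hexagon opening, so the socket can go down over a peg
- socket_42_mid (a point): the second smallest socket: a loose plain steel cylinder 42 mm across and 53 mm tall, standing upright with its square drive hole down and its hexagon opening (28 mm across flats) up. The point is its centre, half-way up (26.5 mm above its underside), z axis up along the socket. A 19.4 mm square hole runs up from its underside into the hexagon opening, so the socket can go down over a peg
- socket_34_mid (a point): the smallest socket: a loose plain steel cylinder 34 mm across and 50 mm tall, standing upright with its square drive hole down and its hexagon opening (22 mm across flats) up. The point is its centre, half-way up (25 mm above its underside), z axis up along the socket. A 19.4 mm square hole runs up from its underside into the hexagon opening, so the socket can go down over a peg
- peg_1: fixed peg at the wide end of the tray, 14.4 mm thick, tapering from 12 mm up to a blunt tip 27 mm up, in a round recess 64 mm across, 5 mm deep. Origin: recess floor at the peg's foot, 13 mm above the bench; x along the row to the wide end, z up. Tray: light plywood block, screwed down, 266 mm long, 56 mm wide at one end and 86 at the other, 18 mm thick, four pegs along its middle
- peg_2: fixed peg next to the one at the wide end, 14.4 mm thick, tapering from 12 mm up to a blunt tip 27 mm up, in a round recess 56 mm across, 5 mm deep. Origin: recess floor at the peg's foot, 13 mm above the bench; x along the row to the wide end, z up. Other details as for peg_1
- peg_3: fixed peg next to the one at the narrow end, 14.4 mm thick, tapering from 12 mm up to a blunt tip 27 mm up, in a round recess 48 mm across, 5 mm deep. Origin: recess floor at the peg's foot, 13 mm above the bench; x along the row to the wide end, z up. Other details as for peg_1
- peg_4: fixed peg at the narrow end of the tray, 14.4 mm thick, tapering from 12 mm up to a blunt tip 27 mm up, in a round recess 40 mm across, 5 mm deep. Origin: recess floor at the peg's foot, 13 mm above the bench; x along the row to the wide end, z up. Other details as for peg_1
- glass_jar: a bystander: an empty clear glass jar with a pale lid, 64 mm across and 97 mm tall, standing loose on the bench beyond the work; origin at the centre of its underside
- tape_measure: a bystander: a yellowish pocket tape measure with a dark grey top, 62 x 81 mm and 33 mm high, lying loose on the dark steel sheet right of the work; origin at the centre of its underside
There are look-alikes about, which are no part of the job. What is shaped like the part that bears socket_58_mid but pink is not meant.

How it is judged:
By the outcome, as a careful person would: the job done as asked, in the order asked, and still so for the second after the job is handed in, with the robot touching nothing.
It also fails if it takes over 104 s, if anything falls off the work surface, if the arm or the gripper's body presses on something with over 40 N, if the wrist force passes 120 N, or if a joint passes its speed limit or range.

## Robot

A 7-joint arm with a two-finger parallel gripper is mounted at the origin on a cart in front of the work surface, level with it; the furniture and walls round the work are solid. World frame = base frame: x ahead of the robot, y to its left, z up, the work surface at z = 0. Lengths are in m, angles in degrees, forces in N, time in s.
With the tool pointing down it reaches from about 0.4 to 0.875 m from the base axis. Payload 6.5 kg.
Tool frame: the origin (TCP) lies midway between the tips of the shut fingers; the grasp point (between the pads) lies 19 mm behind it; z points along the fingers, y is the direction in which the jaws open and shut (so a half turn about z gives the same grasp; the last joint's range is limited). The gripper opens to 85 mm and grips with 20 to 120 N. Pads are 22 mm wide; open, the fingers measure 114 mm over their backs; the gripper's body (76 mm by 85 mm) begins 54 mm behind the grasp point. The pads swing forward as they close: fully open they stand 13 mm farther back than shut.
Start: joints at [69.947, 30.733, -0.252, 88.115, 0.149, 61.152, -4.079], TCP at [0.182, -0.624, 0.231] pointing down, gripper open.
Joint ranges: [-154.64, 154.64], [-21.42, 123.67], [-72.66, 72.17], [13.99, 137.28], [-74.86, 254.86], [10.95, 109.41], [-158.01, 158.01]. Speed limits (degrees/s): [136.94, 136.94, 180, 180, 180, 180, 180].

## Interface

Orientations are given as [roll, pitch, yaw] about the fixed x, y, z axes, in that order (R = Rz(yaw) Ry(pitch) Rx(roll)).
In Python, from bench import manip gives the robot as it stands.
- The arm moves only by the tool send_rows, never from a script. Its argument "moves" is a list of rows, each a list of 5 numbers: the closure in counts, from 0 (fully open) to 255 (shut), then the shift along the tool's x, y, z in cm, then the turn about the tool's z in units of 5 degrees (1.0 is 5 degrees). A call has 1 to 10 rows; each row shifts and turns the commanded pose from where the row before left it, along the tool's axes as they then stand; what a row does not reach is not made up. A row lasts 1/12 s, in which the tool goes at most 41.7 mm and 7.16 degrees, less where a joint would pass 70% of its speed; a pose out of reach is approached as far as the arm can. A call with a gripper value outside its range is refused whole. The fingers move at their own pace and stop on an object; "newtons" is the grip in N (left out, the last holds). Time passes only in rows, so rows that do not move let the fingers close. It gives the time, the measured TCP pose, the force and the opening at its end, in the units of the state.
- manip.get_state(): the state, without advancing time (a new reading comes with each control period).
- manip.grab_frame(name): name is "scene" or "top" or "wrist"; returns the picture (480x640x3 uint8, red, green, blue); there is no depth.
- manip.camera_info(name): a dict with "K" (3x3 intrinsics, pixels), "D" ([k1, k2, p1, p2, k3] as OpenCV has them; the pictures are not rectified), "position" and "attitude" of the camera in the world. Camera axes: x right, y down, z forward; pixel columns grow to the right and rows downward; lengths in m; the calibration is good to about 2 mm. A picture is of the moment at which its call begins: read the wrist's pose just before it. camera_info takes no time and is no camera call; for the wrist camera it gives the pose at the moment of the call.
- manip.job_done(): hands the job in, once; it reports no verdict.
The state is a dict: "t": time; "q": joint angles; "qd": joint speeds; "effort": joint torques, N m; "ee_pos": TCP position; "ee_rot": TCP orientation; "force": force on the tool from outside, world axes, zero at the start; "torque": the same for the moment, N m; "grip_width": opening from 0.0 (shut) to 1.0 (fully open).
Only numpy, scipy, OpenCV 4.12 (cv2) and the standard library are available. Lean on these libraries where they do the work, as an engineer would, in place of code of your own. Each camera call takes 0.05 s, during which the arm holds its last target.

## Working session

There is one attempt and no reset: what is moved stays moved. The work goes in short steps, Python scripts to look and compute and a tool call to move; the robot and the scene stay as the last step left them, time stands still between calls to the robot, and variables do not carry over. Pictures are saved under pics/ and viewed, and the job is handed in when it is done.

Besides the shell and the picture viewer there is one more tool, called after "Call:" as name(argument=value, ...), one argument or row to a line, values as JSON. send_rows: Moves the arm, as the interface text tells. Its arguments: {"type":"object","properties":{"moves":{"type":"array"},"newtons":{"type":"number"}},"required":["moves"]}

```bash
mkdir -p pics; ls; cat > h.py <<'E'
import cv2,numpy as np
from bench import manip
def snap(n,f):
    im=manip.grab_frame(n); cv2.imwrite(f'pics/{f}.png',im[:,:,::-1]); return im
E
python3 - <<'E'
from h import *
print(manip.get_state())
for n in ['scene','top','wrist']:
    print(n,manip.camera_info(n)); snap(n,n+'0')
E
```

```text
pics
{'t': 0.0, 'q': array([69.94613458, 30.77852464, -0.253343  , 88.17163735,  0.14877946,
       61.15039461, -4.07885215]), 'qd': array([ 0.0898361 , -0.03216023, -0.10448929,  0.00749192,  0.11454787,
        0.01712502, -0.08595764]), 'effort': array([ 1.76690710e-04, -5.83410180e+01,  1.04851350e+00, -2.59100425e+01,
        1.22439140e-02,  9.62792372e-03, -8.22431360e-06]), 'ee_pos': array([ 0.18180288, -0.62339692,  0.23039523]), 'ee_rot': array([-1.79900064e+02,  7.67576529e-03,  1.62646958e+01]), 'force': array([-0.48409375,  0.01078364, -0.37337003]), 'torque': array([ 0.0227073 , -0.01344441, -0.00067839]), 'grip_width': 1.0002830957527107}
scene {'K': array([[468.89848973,   0.        , 329.10082203],
       [  0.        , 468.89848973, 242.69063787],
       [  0.        ,   0.        ,   1.        ]]), 'D': array([-0.08182897,  0.        ,  0.        ,  0.        ,  0.        ]), 'position': array([0.21533418, 0.53726809, 0.69204059]), 'attitude': array([-130.86677144,    0.57057088, -150.54396156])}
top {'K': array([[448.76737051,   0.        , 317.58987381],
       [  0.        , 448.76737051, 248.27623513],
       [  0.        ,   0.        ,   1.        ]]), 'D': array([-0.08608492,  0.        ,  0.        ,  0.        ,  0.        ]), 'position': array([ 0.40373731, -0.08709172,  1.13204588]), 'attitude': array([-169.16596213,   -0.56252426,  -91.51501619])}
wrist {'K': array([[366.41269853,   0.        , 320.81488979],
       [  0.        , 366.41269853, 245.10240173],
       [  0.        ,   0.        ,   1.        ]]), 'D': array([0.02479816, 0.        , 0.        , 0.        , 0.        ]), 'position': array([ 0.24542337, -0.60509423,  0.37326771]), 'attitude': array([ 1.64884913e+02,  1.53140736e-01, -7.37656036e+01])}
```

View pics/scene0.png

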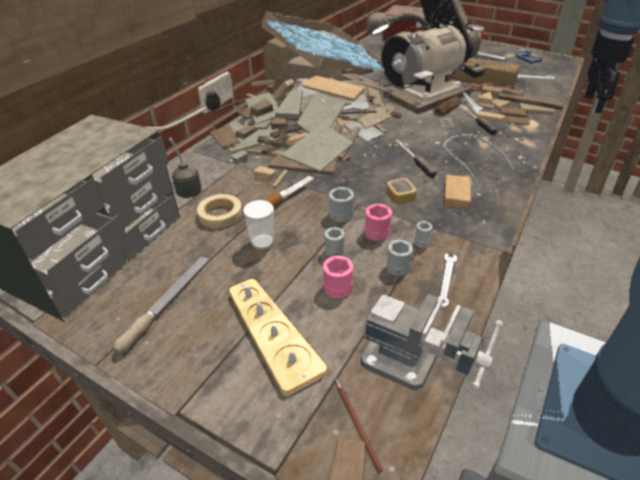

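View pics/top0.png

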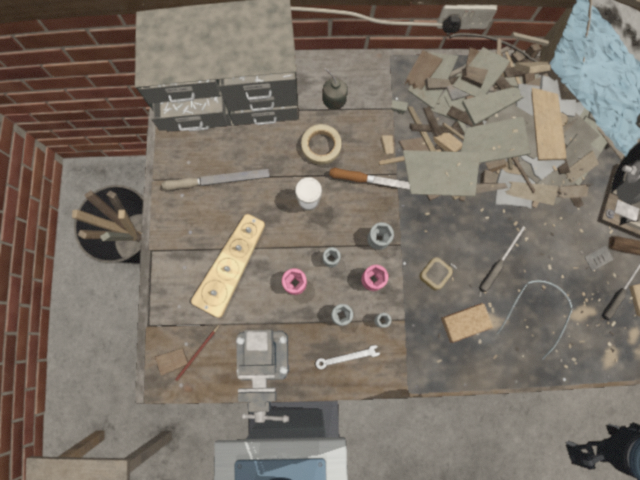

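View pics/wrist0.png

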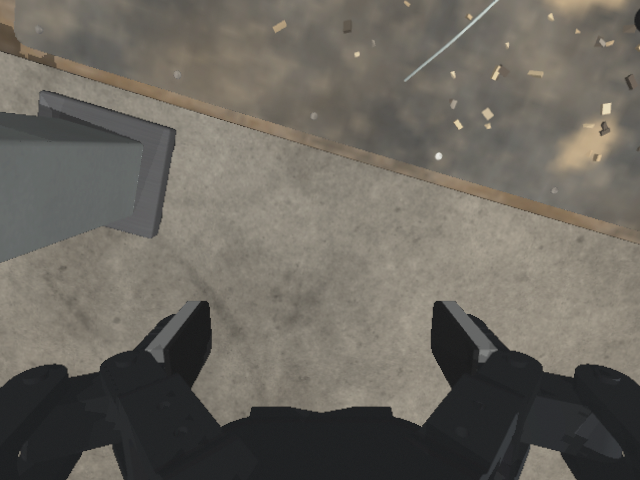

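```bash
cat >> h.py <<'E'
from scipy.spatial.transform import Rotation as Ro
def back(ci,uv,z):
    n=cv2.undistortPoints(np.array([[uv]],float),ci['K'],ci['D'])[0,0]
    R=Ro.from_euler('xyz',ci['attitude'],degrees=True).as_matrix()
    d=R@np.array([n[0],n[1],1]); p=ci['position']; return p+d*(z-p[2])/d[2]
def proj(ci,P):
    R=Ro.from_euler('xyz',ci['attitude'],degrees=True).as_matrix()
    P=np.atleast_2d(P).astype(float)
    c=(P-ci['position'])@R
    return cv2.projectPoints(c,np.zeros(3),np.zeros(3),ci['K'],ci['D'])[0].reshape(-1,2)
def circ(c,r,z,n=48):
    a=np.linspace(0,2*np.pi,n,endpoint=False); return np.c_[c[0]+r*np.cos(a),c[1]+r*np.sin(a),np.full(n,z)]
E
python3 - <<'E'
from h import *
im=cv2.imread('pics/top0.png')
cv2.imwrite('pics/topc.png',cv2.resize(im[205:345,270:410],None,fx=4.2,fy=4.2,interpolation=cv2.INTER_CUBIC))
cv2.imwrite('pics/trayc.png',cv2.resize(im[205:325,180:280],None,fx=5,fy=5,interpolation=cv2.INTER_CUBIC))
im=cv2.imread('pics/scene0.png')
cv2.imwrite('pics/scenec.png',cv2.resize(im[170:310,300:470],None,fx=4,fy=4,interpolation=cv2.INTER_CUBIC))
ci=manip.camera_info('top')
for uv in [(381,233),(332,256),(343,314),(384,320),(294,280),(375,277),(309,190)]: print(uv,back(ci,uv,.055))
for uv in [(213,292),(228,267),(239,245),(248,228)]: print(uv,back(ci,uv,.018))
E
```

```text
(381, 233) [ 0.64404145 -0.26056814  0.055     ]
(332, 256) [ 0.58949837 -0.13771049  0.055     ]
(343, 314) [ 0.44860169 -0.15944102  0.055     ]
(384, 320) [ 0.43158812 -0.2567984   0.055     ]
(294, 280) [ 0.5330536  -0.04418289  0.055     ]
(375, 277) [ 0.53531275 -0.24021813  0.055     ]
(309, 190) [ 0.75887972 -0.08549985  0.055     ]
(213, 292) [0.51220462 0.15955099 0.018     ]
(228, 267) [0.57424858 0.12256222 0.018     ]
(239, 245) [0.62992379 0.09516865 0.018     ]
(248, 228) [0.67360176 0.07245782 0.018     ]
```

View pics/topc.png

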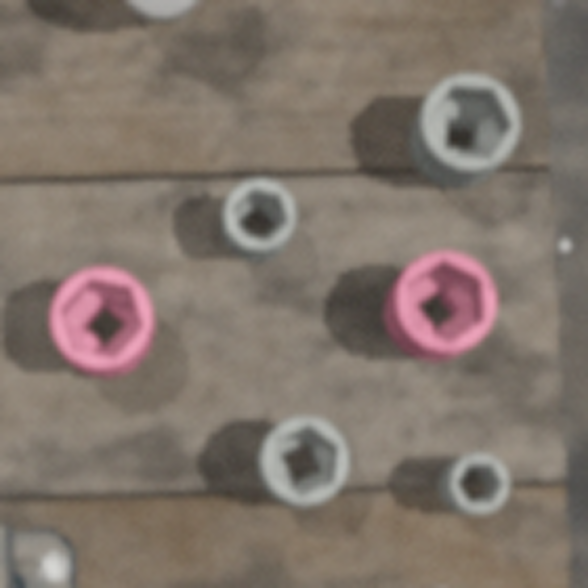

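View pics/trayc.png

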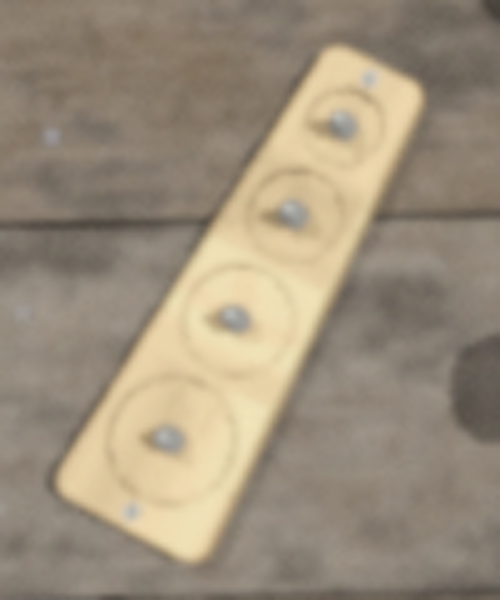

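View pics/scenec.png

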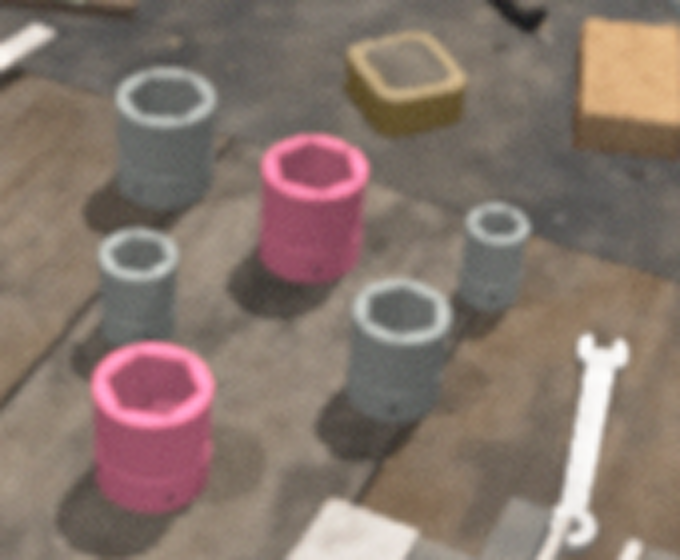

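Top picture: grey sockets at (381,235), (343,315), (332,257) and (384,320), which by diameter are the 58, 50, 42 and 34. The same-shaped pieces at (294,281) and (375,278) are pink and ruled out; the enlarged crop confirms it. The tray pegs are at about (213,292), (228,267), (239,245) and (248,228), with the wide end at the first. Next I turn the tool so its x lies along the row.

Call:
send_rows(
  moves=[
    [0, 0, 0, -0.5, -1.35],
    [0, 0, 0, -0.5, -1.35],
    [0, 0, 0, -0.5, -1.35],
    [0, 0, 0, -0.5, -1.35],
    [0, 0, 0, 0, -1.35],
    [0, 0, 0, 0, -1.35],
    [0, 0, 0, 0, -1.35],
    [0, 0, 0, 0, -1.35],
    [0, 0, 0, 0, -1.35],
    [0, 0, 0, 0, -1.35],
  ],
  newtons=40,
)

```text
t: 0.98
ee_pos: [0.1819, -0.6238, 0.2509]
ee_rot: [-180.0, -0.0, 84.1]
force: [0.3, 0.4, -0.0]
grip_width: 1.002
```

Call:
send_rows(
  moves=[
    [0, 0, 0, 0, -1.35],
    [0, 0, 0, 0, -1.35],
    [0, 0, 0, 0, -1.35],
    [0, 0, 0, 0, -1.35],
    [0, 0, 0, 0, -1.35],
    [0, 0, 0, 0, -1.35],
    [0, 0, 0, 0, -1.35],
    [0, 0, 0, 0, -1.35],
    [0, 0, 0, 0, -1.35],
    [0, 0, 0, 0, -1.35],
  ],
)

```text
t: 1.82
ee_pos: [0.1818, -0.6238, 0.2509]
ee_rot: [180.0, -0.0, 151.6]
force: [0.3, -0.3, -0.1]
grip_width: 1.003
```

Call:
send_rows(
  moves=[
    [0, -1.25, 3.44, 0, 0],
    [0, -1.25, 3.44, 0, 0],
    [0, -1.25, 3.44, 0, 0],
    [0, -1.25, 3.44, 0, 0],
    [0, -1.25, 3.44, 0, 0],
    [0, -1.25, 3.44, 0, 0],
    [0, -1.25, 3.44, 0, 0],
    [0, -1.25, 3.44, 0, 0],
  ],
)

```text
t: 2.48
ee_pos: [0.4028, -0.4294, 0.2511]
ee_rot: [-180.0, -0.0, 151.2]
force: [1.0, -1.2, 0.7]
grip_width: 1.005
```

Call:
send_rows(
  moves=[
    [0, -1.25, 3.44, 0, 0],
    [0, -1.25, 3.44, 0, 0],
    [0, -1.25, 3.44, 0, 0],
    [0, -1.25, 3.44, 0, 0],
    [0, -1.25, 3.44, 0, 0],
    [0, -1.25, 3.44, 0, 0],
    [0, -1.25, 3.44, 0, 0],
    [0, -1.25, 3.44, 0, 0],
    [0, 0, 0, 0, 0],
    [0, 0, 0, 0, 0],
  ],
)

```text
t: 3.32
ee_pos: [0.6233, -0.2343, 0.2508]
ee_rot: [179.9, -0.1, 151.5]
force: [-0.6, -0.8, -0.6]
grip_width: 1.001
```

```bash
cat >> h.py <<'E'
def wsnap(f):
    ci=manip.camera_info('wrist'); s=manip.get_state(); im=snap('wrist',f)
    import pickle; pickle.dump((ci,s),open(f'pics/{f}.pkl','wb')); return ci,s,im
def delta(s,target):
    R=Ro.from_euler('xyz',s['ee_rot'],degrees=True).as_matrix()
    return 100*R.T@(np.array(target)-s['ee_pos'])
E
python3 - <<'E'
from h import *
ci,s,im=wsnap('w1'); print(s['t'],s['ee_pos'],s['ee_rot'],s['q'])
print(proj(ci,[(.644,-.261,.062),(.589,-.138,.053),(.449,-.159,.057),s['ee_pos']*[1,1,0]]))
E
```

```text
3.3167 [ 0.62326374 -0.2343375   0.25076075] [ 1.79913346e+02 -5.54305587e-02  1.51539602e+02] [ 39.20302668  35.64726053 -34.9012045   82.69565179  20.93134459
  68.24668461  63.11608165]
[[305.59966336 252.65842156]
 [396.84713766 134.04032298]
 [298.36499399 -16.63137614]
 [319.91622094 209.19999591]]
```

View pics/w1.png

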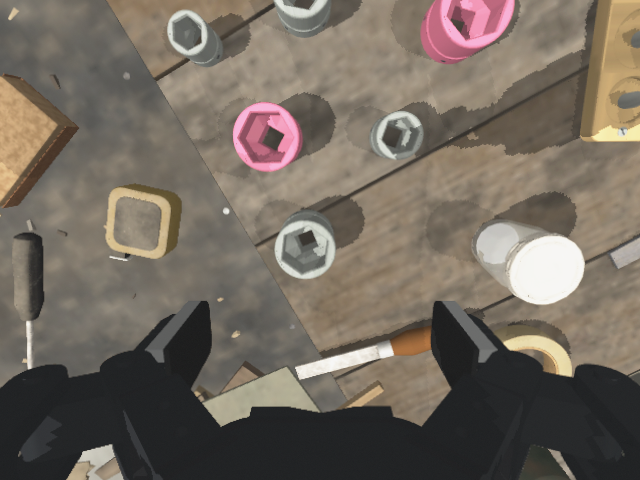

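```bash
cat >> h.py <<'E'
from scipy.optimize import minimize
def fitcirc(ci,im,c0,r,z,rng=.008):
    g=cv2.GaussianBlur(cv2.cvtColor(im,cv2.COLOR_RGB2GRAY).astype(np.float32),(0,0),1.0)
    def S(c):
        # inside minus outside brightness, +-1mm
        a=proj(ci,circ(c,r-.0015,z,120)).astype(np.float32);b=proj(ci,circ(c,r+.0015,z,120)).astype(np.float32)
        va=cv2.remap(g,a[:,:1],a[:,1:],1);vb=cv2.remap(g,b[:,:1],b[:,1:],1)
        return np.mean(np.clip(np.abs(va-vb),0,30))
    best=None
    for st,R in((.001,rng),(.0003,.0015)):
        c1=c0 if best is None else best[1]
        n=int(round(R/st))
        for i in range(-n,n+1):
            for j in range(-n,n+1):
                c=(c1[0]+i*st,c1[1]+j*st);v=S(c)
                if best is None or v>best[0]: best=(v,c)
    return best
def overlay(im,ci,items,f,box=None,k=3):
    o=im[:,:,::-1].copy()
    if box: u0,v0,u1,v1=box
    else: u0,v0,u1,v1=0,0,640,480;k=1
    o=cv2.resize(o[v0:v1,u0:u1],None,fx=k,fy=k,interpolation=cv2.INTER_CUBIC)
    for c,r,z in items:
        p=((proj(ci,circ(c,r,z))+.5-[u0,v0])*k-.5)
        cv2.polylines(o,[np.round(p).astype(int)],True,(0,0,255),1)
    cv2.imwrite(f'pics/{f}.png',o)
E
python3 - <<'E'
from h import *
import pickle
ci,s=pickle.load(open('pics/w1.pkl','rb')); im=cv2.imread('pics/w1.png')[:,:,::-1]
it=[]
for n,c,d,z in(('58',(.644,-.261),.058,.062),('42',(.589,-.138),.042,.053)):
    b=fitcirc(ci,im,c,d/2,z);print(n,b);it.append((b[1],d/2,z));it.append((b[1],d/2,0))
overlay(im,ci,it,'w1o',(240,90,440,290),3)
print(delta(s,(*it[0][0],.012)))
# initial top estimates
ct=manip.camera_info('top');it2=cv2.imread('pics/top0.png')[:,:,::-1]
for n,c,d,z in(('58',(.644,-.261),.058,.062),('50',(.449,-.159),.05,.057),('42',(.589,-.138),.042,.053),('34',(.432,-.257),.034,.05)):
    print('top',n,fitcirc(ct,it2,c,d/2,z))
E
```

```text
58 (np.float32(30.0), (0.64, -0.26))
42 (np.float32(27.505089), (0.5922999999999999, -0.1366))
[-2.71741024 -1.49464597 23.87122375]
top 58 (np.float32(24.010462), (0.6413, -0.26130000000000003))
top 50 (np.float32(22.87417), (0.44830000000000003, -0.1577))
top 42 (np.float32(22.372967), (0.591, -0.13670000000000002))
top 34 (np.float32(17.26105), (0.4327, -0.257))
```

View pics/w1o.png

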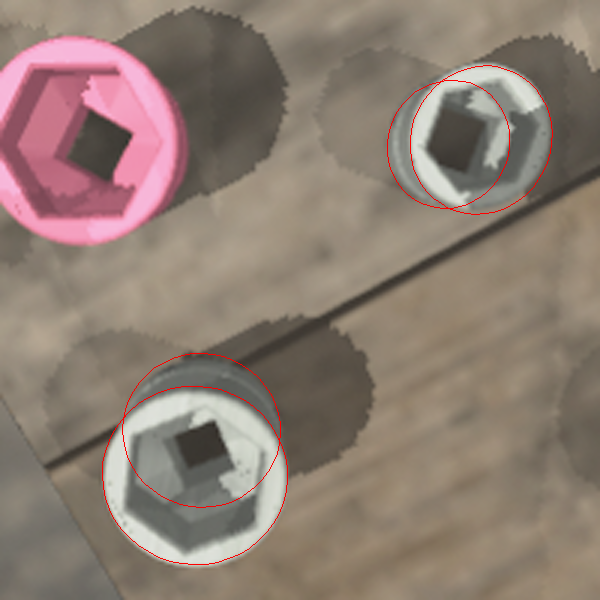

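```bash
sed -i 's/,0,30))/,0,80))/' h.py
python3 - <<'E'
from h import *
import pickle
ci,s=pickle.load(open('pics/w1.pkl','rb')); im=cv2.imread('pics/w1.png')[:,:,::-1]
for n,c,d,z in(('58',(.6415,-.261),.058,.062),('42',(.5915,-.137),.042,.053)):
    b=fitcirc(ci,im,c,d/2,z);print(n,b)
    if n=='58':print(delta(s,(*b[1],.012)))
E
```

```text
58 (np.float32(71.642815), (0.6412, -0.2604))
[-2.84196983 -1.47262553 23.87113655]
42 (np.float32(53.964355), (0.5915, -0.1363))
```

Call:
send_rows(
  moves=[
    [0, -1.42, -0.73, 1.0, 0],
    [0, -1.42, -0.74, 2.5, 0],
    [0, 0, 0, 3.5, 0],
    [0, 0, 0, 3.5, 0],
    [0, 0, 0, 3.5, 0],
    [0, 0, 0, 3.5, 0],
    [0, 0, 0, 3.0, 0],
    [0, 0, 0, 2.0, 0],
    [0, 0, 0, 1.5, 0],
    [0, 0, 0, 0, 0],
  ],
)

```text
t: 4.2
ee_pos: [0.6364, -0.2653, 0.0078]
ee_rot: [-179.9, -0.3, 151.2]
force: [-0.2, -0.7, -0.6]
grip_width: 1.002
```

Call:
send_rows(
  moves=[
    [80, 0, 0, 0, 0],
    [120, 0, 0, 0, 0],
    [255, 0, 0, 0, 0],
    [255, 0, 0, 0, 0],
    [255, 0, 0, 0, 0],
    [255, 0, 0, 0, 0],
    [255, 0, 0, 0, 0],
    [255, 0, 0, 0, 0],
  ],
  newtons=50,
)

```text
t: 4.87
ee_pos: [0.6431, -0.2628, 0.0144]
ee_rot: [179.8, 0.3, 151.3]
force: [3.5, 4.7, 8.0]
grip_width: 0.664
```

Call:
send_rows(
  moves=[
    [255, 0, 0, 0, 0],
    [255, 0, 0, -1.0, 0],
    [255, 0, 0, -2.5, 0],
    [255, 0, 0, -2.5, 0],
    [255, 0, 0, -2.5, 0],
    [255, 0, 0, -2.5, 0],
    [255, 0, 0, 0, 0],
    [255, 0, 0, 0, 0],
  ],
)

```text
t: 5.53
ee_pos: [0.6398, -0.2652, 0.1223]
ee_rot: [-179.9, 0.1, 151.2]
force: [-0.7, 0.9, -7.6]
grip_width: 0.666
```

```bash
python3 - <<'E'
from h import *
ci,s,im=wsnap('w2'); print(s['t'],s['ee_pos'],s['ee_rot'],s['q'],s['force'],s['grip_width'])
# tray peg estimates from top (taper tips) 
E
```

```text
5.5333 [ 0.63978056 -0.2652199   0.12229928] [-1.79935774e+02  1.11146531e-01  1.51215874e+02] [ 38.28410224  45.38637935 -31.28457591  84.05950766  26.02217395
  57.76453507  61.82980319] [-0.69943336  0.941128   -7.57179173] 0.6662150126176456
```

View pics/w2.png

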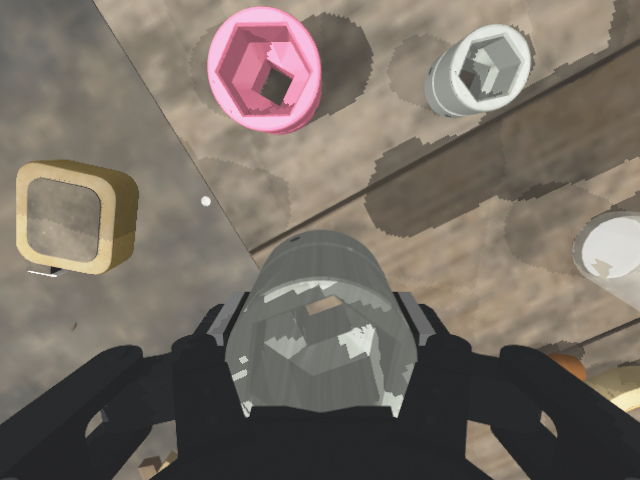

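```bash
cat >> h.py <<'E'
def t2w(s,P):
    R=Ro.from_euler('xyz',s['ee_rot'],degrees=True).as_matrix(); return np.atleast_2d(P)@R.T+s['ee_pos']
def heldpts(s,d,h,x,y,zb):
    # zb: bottom distance past TCP along tool z (m)
    a=np.radians(np.arange(-60,61,2)); b=np.radians(np.arange(-110,111,2))
    bot=np.c_[np.cos(a),np.sin(a)]; top=np.c_[np.cos(b),np.sin(b)]
    def mk(dr):
        r=d/2+dr
        return t2w(s,np.r_[np.c_[x+r*bot[:,0],y+r*bot[:,1],np.full(len(a),zb)],np.c_[x+r*top[:,0],y+r*top[:,1],np.full(len(b),zb-h)]]),len(a)
    return mk
def fitheld(ci,s,im,d,h,zb0=.012):
    g=cv2.GaussianBlur(cv2.cvtColor(im,cv2.COLOR_RGB2GRAY).astype(np.float32),(0,0),1.0)
    def S(v):
        mk=heldpts(s,d,h,*v); A,n=mk(-.001);B,_=mk(.001)
        a=proj(ci,A).astype(np.float32);b=proj(ci,B).astype(np.float32)
        e=np.clip(np.abs(cv2.remap(g,a[:,:1],a[:,1:],1)-cv2.remap(g,b[:,:1],b[:,1:],1)),0,40)
        return e[:n].mean()+e[n:].mean()
    best=(-1,None)
    for x in np.arange(-.01,.0101,.001):
        for y in np.arange(-.003,.0031,.001):
            for z in np.arange(zb0-.008,zb0+.0081,.001):
                v=S((x,y,z))
                if v>best[0]:best=(v,(x,y,z))
    b0=best[1]
    for x in np.arange(-1,1.1,.25):
        for y in np.arange(-1,1.1,.25):
            for z in np.arange(-1,1.1,.25):
                w=(b0[0]+x*1e-3,b0[1]+y*1e-3,b0[2]+z*1e-3);v=S(w)
                if v>best[0]:best=(v,w)
    return best
def overheld(ci,s,im,d,h,v,f,k=1.25):
    o=cv2.resize(im[:,:,::-1],None,fx=k,fy=k)
    P,n=heldpts(s,d,h,*v)(0);p=np.round((proj(ci,P)+.5)*k-.5).astype(int)
    cv2.polylines(o,[p[:n]],False,(0,0,255),1);cv2.polylines(o,[p[n:]],False,(0,255,0),1)
    cv2.imwrite(f'pics/{f}.png',o)
def load(f):
    import pickle
    return (*pickle.load(open(f'pics/{f}.pkl','rb')),cv2.imread(f'pics/{f}.png')[:,:,::-1])
E
python3 - <<'E'
from h import *
ci,s,im=load('w2')
b=fitheld(ci,s,im,.058,.062);print(b)
overheld(ci,s,im,.058,.062,b[1],'w2o')
E
```

```text
(np.float32(66.82636), (np.float64(0.0004999999999999913), np.float64(0.00025), np.float64(0.019)))
```

View pics/w2o.png

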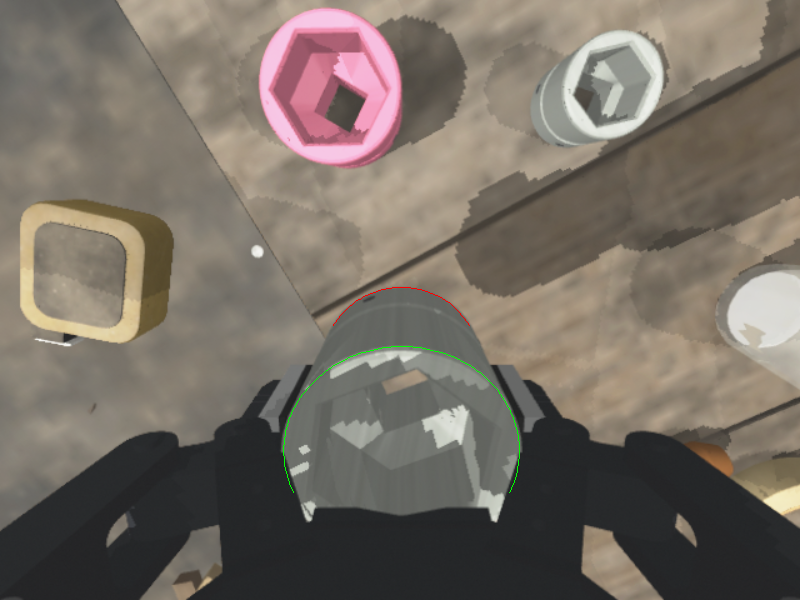

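Call:
send_rows(
  moves=[
    [255, 0, 0, -2.0, 0],
    [255, 0.6, 1.5, -2.0, 0],
    [255, 1.3, 3.0, 0, 0],
    [255, 1.3, 3.0, 0, 0],
    [255, 1.3, 3.0, 0, 0],
    [255, 1.3, 3.0, 0, 0],
    [255, 1.3, 3.0, 0, 0],
    [255, 1.3, 3.0, 0, 0],
    [255, 1.3, 3.0, 0, 0],
    [255, 1.3, 3.0, 0, 0],
  ],
)

```text
t: 6.42
ee_pos: [0.6641, 0.0131, 0.1584]
ee_rot: [-179.8, -0.2, 151.3]
force: [0.8, -0.6, -6.6]
grip_width: 0.663
```

Call:
send_rows(
  moves=[
    [255, 1.3, 3.0, 0, 0],
    [255, 1.0, 2.6, 0, 0],
    [255, 0.3, 0.6, 0, 0],
    [255, 0, 0, 0, 0],
    [255, 0, 0, 0, 0],
    [255, 0, 0, 0, 0],
  ],
)

```text
t: 6.92
ee_pos: [0.6722, 0.0767, 0.1595]
ee_rot: [-179.8, -0.1, 151.2]
force: [0.1, -0.4, -6.1]
grip_width: 0.663
```

```bash
python3 - <<'E'
from h import *
ci,s,im=wsnap('w3'); print(s['t'],s['ee_pos'],s['ee_rot'],s['q'],s['grip_width'])
E
```

```text
6.9167 [0.67224381 0.07671889 0.15946379] [-1.79807146e+02 -7.45901580e-02  1.51153003e+02] [ 10.87786406  41.99557258 -33.39328998  85.2656232   25.1302514
  60.50827145  32.85199923] 0.662828461303134
```

View pics/w3.png

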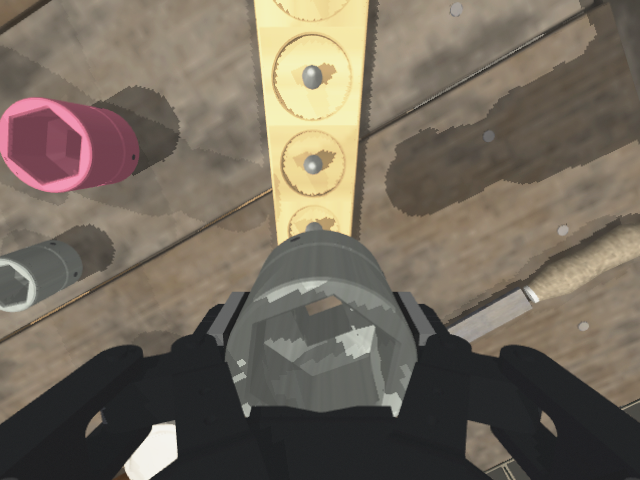

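```bash
python3 - <<'E'
from h import *
ci,s,im=load('w3')
it=[]
for n,c,d in(('2',(.574,.1226),.056),('3',(.630,.0952),.048)):
    b=fitcirc(ci,im,c,d/2,.018);print(n,b);it.append((b[1],d/2,.018))
    it.append((b[1],.003,.040))
overlay(im,ci,it,'w3o',(220,0,420,250),3)
ct=manip.camera_info('top');it2=cv2.imread('pics/top0.png')[:,:,::-1]
P=[]
for n,c,d in(('1',(.5122,.1596),.064),('2',(.5742,.1226),.056),('3',(.63,.095),.048),('4',(.6736,.0725),.04)):
    b=fitcirc(ct,it2,c,d/2,.018);print('top',n,b);P.append(b[1])
P=np.array(P);print(np.linalg.norm(np.diff(P,axis=0),axis=1),P[0]-P[3],np.degrees(np.arctan2(*(P[0]-P[3])[::-1])))
E
```

```text
2 (np.float32(34.217854), (0.569, 0.12499999999999999))
3 (np.float32(34.022945), (0.624, 0.0955))
top 1 (np.float32(6.860736), (0.5167, 0.1649))
top 2 (np.float32(9.391408), (0.5677, 0.1131))
top 3 (np.float32(10.1637745), (0.6395, 0.09870000000000001))
top 4 (np.float32(12.95146), (0.6825, 0.0762))
[0.07269278 0.07322978 0.04853092] [-0.1658  0.0887] 151.8540248056268
```

View pics/w3o.png

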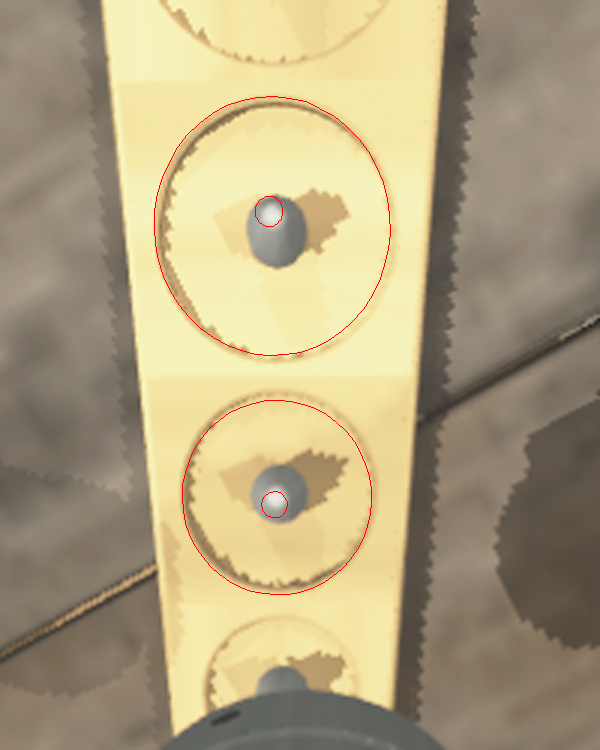

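```bash
cat >> h.py <<'E'
def fitpeg(ci,im,c0,rt=.003,K=4):
    hsv=cv2.cvtColor(im,cv2.COLOR_RGB2HSV)
    u,v=np.round(proj(ci,(c0[0],c0[1],.025))[0]).astype(int); W=32
    u0,v0=u-W,max(v-W,0); sat=hsv[v0:v+W,u0:u+W,1]
    m=cv2.resize((255-sat),None,fx=K,fy=K,interpolation=cv2.INTER_LINEAR)
    m=(m>255-55)
    n,l,st,ce=cv2.connectedComponentsWithStats(m.astype(np.uint8))
    k=min((i for i in range(1,n) if st[i,4]>150),key=lambda i:np.linalg.norm(ce[i]-np.array([K*(u-u0),K*(v-v0)])))
    m=l==k
    def R(c):
        p=np.r_[proj(ci,circ(c,.0072,.013)),proj(ci,circ(c,.0072,.025)),proj(ci,circ(c,rt,.040))]
        p=((p+.5-[u0,v0])*K-.5).astype(np.float32)
        o=np.zeros(m.shape,np.uint8);cv2.fillConvexPoly(o,np.round(cv2.convexHull(p)).astype(int),1);return o>0
    best=(-1,None);c1=c0
    for st_,r in((.001,.010),(.00025,.0015)):
        n=int(round(r/st_));cc=c1
        for i in range(-n,n+1):
            for j in range(-n,n+1):
                c=(cc[0]+i*st_,cc[1]+j*st_);o=R(c);q=(o&m).sum()/(o|m).sum()
                if q>best[0]:best=(q,c);c1=c
    return best
E
python3 - <<'E'
from h import *
ci,s,im=load('w3')
for n,c in(('2',(.57,.124)),('3',(.626,.095))):
    print(n,fitpeg(ci,im,c))
ct=manip.camera_info('top');it2=cv2.imread('pics/top0.png')[:,:,::-1]
for n,c in(('1',(.512,.156)),('2',(.572,.123)),('3',(.626,.095)),('4',(.67,.0725))):
    try: print('top',n,fitpeg(ct,it2,c))
    except Exception as e: print(e)
E
```

```text
2 (np.float64(0.8745957071449574), (0.5704999999999999, 0.1255))
3 (np.float64(0.8746298124383021), (0.62275, 0.097))
top 1 (np.float64(0.7989228007181328), (0.5105000000000001, 0.15825))
top 2 (np.float64(0.8135283363802559), (0.5705, 0.12575))
top 3 (np.float64(0.8382899628252788), (0.62325, 0.09625))
top 4 (np.float64(0.8093457943925234), (0.66925, 0.0725))
```

Call:
send_rows(
  moves=[
    [255, 1.5, -0.1, 0, 0],
    [255, 3.0, -0.1, 0.5, 0],
    [255, 3.0, -0.1, 1.0, 0],
    [255, 3.0, -0.1, 1.0, 0],
    [255, 3.0, -0.1, 1.0, 0],
    [255, 3.0, -0.1, 1.5, 0],
    [255, 1.5, -0.06, 1.5, 0],
    [255, 0, 0, 0, 0],
    [255, 0, 0, 0, 0],
    [255, 0, 0, 0, 0],
  ],
)

```text
t: 7.8
ee_pos: [0.5134, 0.1588, 0.0967]
ee_rot: [180.0, 0.1, 151.1]
force: [0.4, -0.3, -6.1]
grip_width: 0.665
```

```bash
python3 - <<'E'
from h import *
ci,s,im=wsnap('w4'); print(s['t'],s['ee_pos'],s['ee_rot'],s['q'],s['grip_width'])
b=fitheld(ci,s,im,.058,.062,.016);print(b, t2w(s,[b[1]]))
overlay(im,ci,[((.5105,.158),.032,.018)],'w4o',(120,150,520,450),2)
print(delta(s,(.5105,.158,.03)))
E
```

```text
7.8 [0.51342524 0.15875286 0.09665642] [1.79978885e+02 8.59391574e-02 1.51135222e+02] [  3.73568344  35.15866487 -33.66766996 109.29366099  27.60945219
  43.69779135  15.60925347] 0.6650774076832009
(np.float32(77.079956), (np.float64(0.0004999999999999913), np.float64(0.0), np.float64(0.01975000000000001))) [[0.51301682 0.15898631 0.0769057 ]]
[ 0.22983493 -0.20960318  6.66522845]
```

View pics/w4o.png

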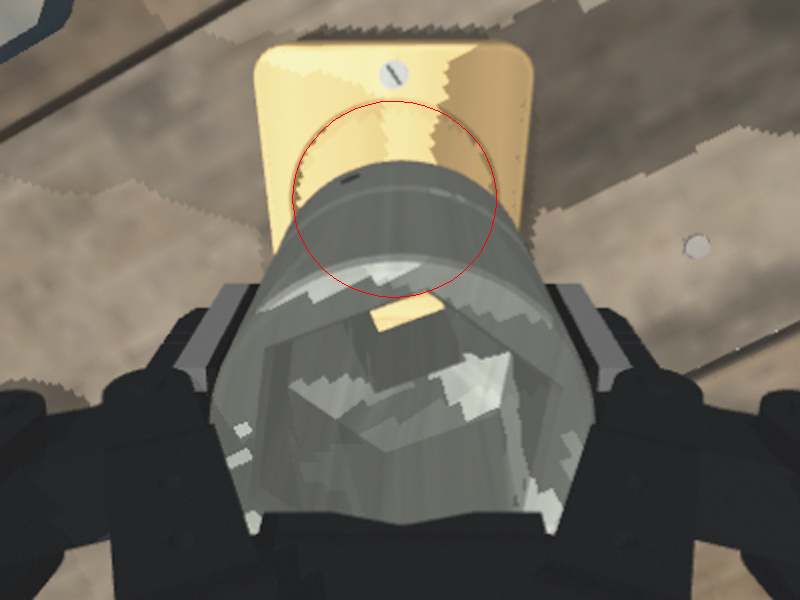

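Call:
send_rows(
  moves=[
    [255, 0.17, -0.21, 0.5, 0],
    [255, 0, 0, 1.0, 0],
    [255, 0, 0, 1.0, 0],
    [255, 0, 0, 0.5, 0],
    [255, 0, 0, 0, 0],
    [255, 0, 0, 0, 0],
    [255, 0, 0, 0, 0],
  ],
)

```text
t: 8.43
ee_pos: [0.5097, 0.1592, 0.0663]
ee_rot: [180.0, 0.0, 151.3]
force: [-0.1, 0.1, -5.1]
grip_width: 0.662
```

```bash
python3 - <<'E'
from h import *
ci,s,im=wsnap('w5'); print(s['t'],s['ee_pos'],s['ee_rot'],s['force'])
b=fitheld(ci,s,im,.058,.062,.016);P=t2w(s,[b[1]])[0];print(b, P, delta(s,s['ee_pos']+np.array([.5105,.158,.013])-P))
overlay(im,ci,[((.5105,.158),.032,.018),(P[:2],.029,P[2])],'w5o',(120,150,520,450),2)
E
```

```text
8.4333 [0.50967747 0.15922018 0.06633644] [1.79982118e+02 5.86063306e-04 1.51267219e+02] [-0.10018501  0.1238219  -5.13468472]
(np.float32(72.87575), (np.float64(0.0004999999999999905), np.float64(0.00025), np.float64(0.01925000000000001))) [0.50936228 0.15968493 0.04708652] [-0.18072745 -0.0941178   3.40862418]
```

View pics/w5o.png

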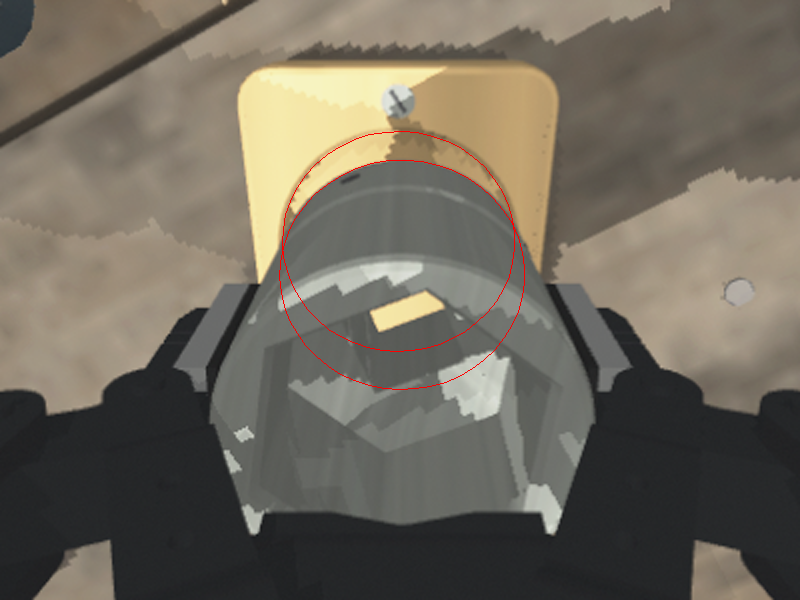

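Call:
send_rows(
  moves=[
    [255, -0.1, -0.05, 0.3, 0],
    [255, 0, 0, 0.5, 0],
    [255, 0, 0, 0.5, 0],
    [255, 0, 0, 0.4, 0],
    [255, 0, 0, 0, 0],
    [255, 0, 0, 0, 0],
  ],
)

```text
t: 8.98
ee_pos: [0.5098, 0.158, 0.0489]
ee_rot: [-180.0, -0.0, 151.3]
force: [-0.8, -0.0, -5.7]
grip_width: 0.664
```

Call:
send_rows(
  moves=[
    [255, 0, 0, 0.4, 0],
    [255, 0, 0, 0.4, 0],
    [255, 0, 0, 0.4, 0],
    [255, 0, 0, 0.3, 0],
    [255, 0, 0, 0, 0],
    [255, 0, 0, 0, 0],
  ],
)

```text
t: 9.48
ee_pos: [0.5099, 0.158, 0.034]
ee_rot: [-180.0, -0.0, 151.3]
force: [0.7, 0.8, -6.0]
grip_width: 0.662
```

```bash
python3 - <<'E'
from h import *
ci,s,im=wsnap('w6'); print(s['t'],s['ee_pos'],s['ee_rot'],s['force'])
b=fitheld(ci,s,im,.058,.062,.016);P=t2w(s,[b[1]])[0];print(b, P)
E
```

```text
9.4833 [0.50994766 0.15804659 0.03402456] [-1.79979047e+02 -2.07606175e-02  1.51268295e+02] [ 0.67904055  0.7769092  -6.02500853]
(np.float32(57.261684), (np.float64(0.00024999999999999133), np.float64(0.00025), np.float64(0.01925000000000001))) [0.50983912 0.15838316 0.01477457]
```

View pics/w6.png

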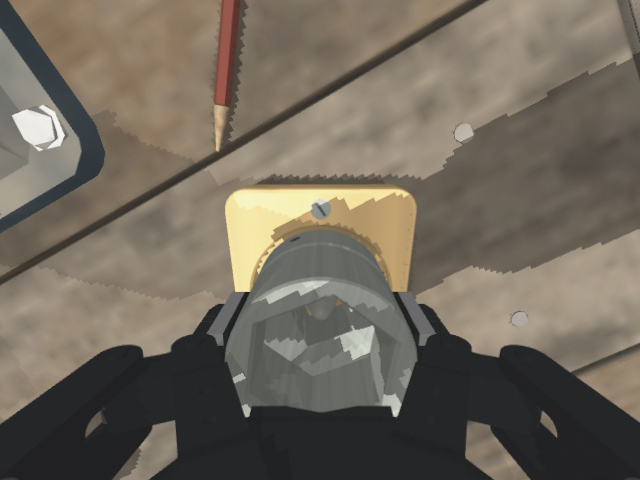

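Call:
send_rows(
  moves=[
    [255, 0, 0, 0.15, 0],
    [255, 0, 0, 0.1, 0],
    [255, 0, 0, 0, 0],
    [255, 0, 0, 0, 0],
    [255, 0, 0, 0, 0],
  ],
)

```text
t: 9.95
ee_pos: [0.5102, 0.1581, 0.0318]
ee_rot: [180.0, 0.0, 151.3]
force: [-0.3, -1.3, -6.5]
grip_width: 0.666
```

Call:
send_rows(
  moves=[
    [255, 0, 0, 0.1, 0],
    [255, 0, 0, 0.1, 0],
    [255, 0, 0, 0, 0],
    [255, 0, 0, 0, 0],
  ],
)

```text
t: 10.28
ee_pos: [0.51, 0.1581, 0.0297]
ee_rot: [-180.0, -0.0, 151.3]
force: [0.5, 0.2, -5.6]
grip_width: 0.662
```

Call:
send_rows(
  moves=[
    [255, 0, 0, 0.1, 0],
    [255, 0, 0, 0.1, 0],
    [255, 0, 0, 0.1, 0],
    [255, 0, 0, 0, 0],
    [255, 0, 0, 0, 0],
  ],
)

```text
t: 10.7
ee_pos: [0.5103, 0.1582, 0.0274]
ee_rot: [-180.0, 0.0, 151.3]
force: [-3.2, -1.7, 4.9]
grip_width: 0.666
```

Call:
send_rows(
  moves=[
    [80, 0, 0, 0, 0],
    [40, 0, 0, 0, 0],
    [0, 0, 0, 0, 0],
    [0, 0, 0, 0, 0],
    [0, 0, 0, 0, 0],
    [0, 0, 0, -1.0, 0],
    [0, 0, 0, -2.0, 0],
    [0, 0, 0, -3.0, 0],
    [0, 0, 0, -3.5, 0],
    [0, 0, 0, -3.5, 0],
  ],
)

```text
t: 11.53
ee_pos: [0.5095, 0.1581, 0.1586]
ee_rot: [-180.0, -0.1, 151.3]
force: [0.7, -0.5, -0.0]
grip_width: 0.997
```

Call:
send_rows(
  moves=[
    [0, -0.5, -1.5, -2.0, 0],
    [0, -1.1, -3.5, -2.0, 0],
    [0, -1.1, -3.5, -1.0, 0],
    [0, -1.1, -3.5, 0, 0],
    [0, -1.1, -3.5, 0, 0],
    [0, -1.1, -3.5, 0, 0],
    [0, -1.1, -3.5, 0, 0],
    [0, -1.1, -3.5, 0, 0],
    [0, -1.1, -3.5, 0, 0],
    [0, -0.6, -1.2, 0, 0],
  ],
)

```text
t: 12.37
ee_pos: [0.4472, -0.1642, 0.2071]
ee_rot: [-179.8, 0.0, 150.9]
force: [-0.2, -0.8, -0.0]
grip_width: 0.998
```

Call:
send_rows(
  moves=[
    [0, 0, 0, 0, 0],
    [0, 0, 0, 0, 0],
    [0, 0, 0, 0, 0],
  ],
)

```text
t: 12.62
ee_pos: [0.4497, -0.1572, 0.2071]
ee_rot: [180.0, 0.0, 151.4]
force: [0.5, 0.6, 0.2]
grip_width: 1.002
```

```bash
python3 - <<'E'
from h import *
ci,s,im=wsnap('w7'); print(s['t'],s['ee_pos'],s['ee_rot'],s['q'])
b=fitcirc(ci,im,(.4483,-.1577),.025,.057);print(b,delta(s,(*b[1],.012)))
b2=fitcirc(ci,im,(.4327,-.257),.017,.050);print(b2)
overlay(im,ci,[(b[1],.025,.057),(b2[1],.017,.05),(b[1],.025,0)],'w7o')
T=snap('top','top1');cv2.imwrite('pics/tt.png',cv2.resize(T[200:330,180:300,::-1],None,fx=4.5,fy=4.5,interpolation=2))
E
```

```text
12.6167 [ 0.44965469 -0.15717415  0.20713708] [1.79958332e+02 1.26146061e-02 1.51362664e+02] [ 44.11048298  19.4448389  -36.05454761 113.45157997  14.45407079
  51.49389577  61.89239013]
(np.float32(66.38493), (0.44799999999999995, -0.157)) [ 0.15786935 -0.07820999 19.51362193]
(np.float32(68.64713), (0.43239999999999995, -0.2567))
```

View pics/w7o.png

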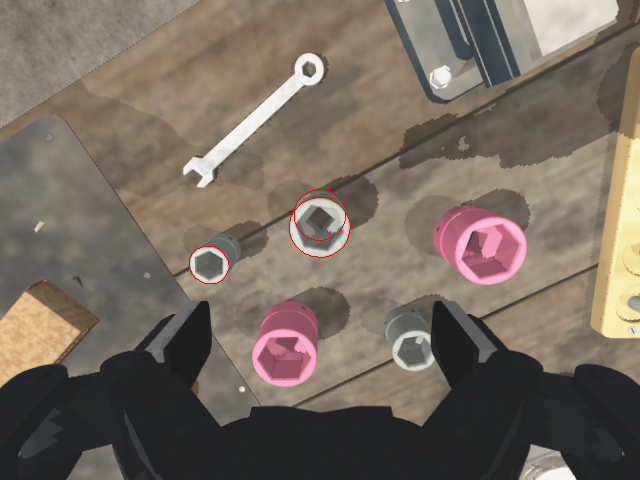

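View pics/tt.png

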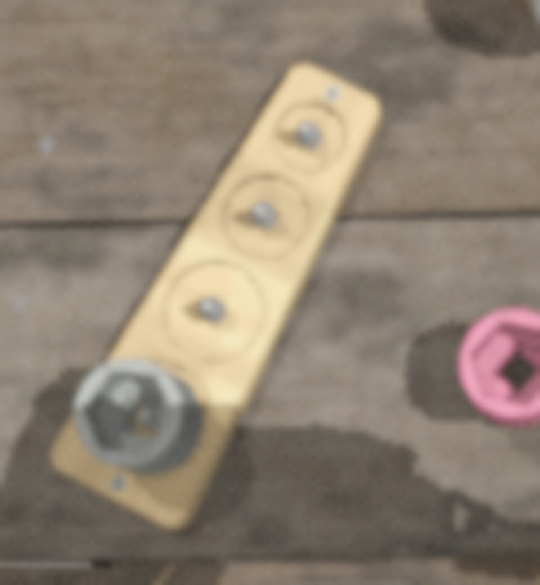

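Call:
send_rows(
  moves=[
    [0, 0.16, -0.08, 1.5, 0],
    [0, 0, 0, 3.0, 0],
    [0, 0, 0, 3.5, 0],
    [0, 0, 0, 3.5, 0],
    [0, 0, 0, 3.5, 0],
    [0, 0, 0, 2.5, 0],
    [0, 0, 0, 1.5, 0],
    [0, 0, 0, 0.6, 0],
    [0, 0, 0, 0, 0],
    [0, 0, 0, 0, 0],
  ],
)

```text
t: 13.55
ee_pos: [0.4483, -0.1579, 0.0113]
ee_rot: [180.0, 0.0, 151.3]
force: [0.3, -0.6, -0.0]
grip_width: 0.999
```

Call:
send_rows(
  moves=[
    [80, 0, 0, 0, 0],
    [130, 0, 0, 0, 0],
    [255, 0, 0, 0, 0],
    [255, 0, 0, 0, 0],
    [255, 0, 0, 0, 0],
    [255, 0, 0, 0, 0],
    [255, 0, 0, 0, 0],
    [255, 0, 0, 0, 0],
  ],
)

```text
t: 14.22
ee_pos: [0.4483, -0.1593, 0.0119]
ee_rot: [-180.0, 0.1, 151.2]
force: [-1.5, -0.7, 8.4]
grip_width: 0.568
```

Call:
send_rows(
  moves=[
    [255, 0, 0, -1.0, 0],
    [255, 0, 0, -2.5, 0],
    [255, 0, 0, -3.5, 0],
    [255, 0, 0, -3.5, 0],
    [255, 0.2, 1.5, -2.3, 0],
    [255, 0.3, 3.0, 0, 0],
    [255, 0.3, 3.5, 0, 0],
    [255, 0.3, 3.5, 0, 0],
    [255, 0.3, 3.5, 0, 0],
    [255, 0.3, 3.5, 0, 0],
  ],
)

```text
t: 15.05
ee_pos: [0.5212, 0.0131, 0.1391]
ee_rot: [-180.0, -0.0, 151.2]
force: [0.8, 0.0, -4.7]
grip_width: 0.57
```

Call:
send_rows(
  moves=[
    [255, 0.3, 3.5, 0, 0],
    [255, 0.3, 3.5, 0, 0],
    [255, 0.3, 3.0, 0, 0],
    [255, 0.3, 2.3, 0, 0],
    [255, 0, 0, 0, 0],
    [255, 0, 0, 0, 0],
    [255, 0, 0, 0, 0],
  ],
)

```text
t: 15.63
ee_pos: [0.5693, 0.1243, 0.1385]
ee_rot: [-179.9, -0.0, 151.2]
force: [-0.6, -1.3, -3.4]
grip_width: 0.571
```

```bash
cat >> h.py <<'E'
def check(f,d,h,peg,zb):
    ci,s,im=wsnap(f); print(s['t'],s['ee_pos'],s['ee_rot'],s['force'],s['grip_width'])
    b=fitheld(ci,s,im,d,h,zb+.004);P=t2w(s,[b[1]])[0];print(b, P, delta(s,s['ee_pos']+np.array([*peg,P[2]])-P), 'TCP only',delta(s,(*peg,.013+zb)))
    overheld(ci,s,im,d,h,b[1],f+'o');return ci,s,im
E
python3 - <<'E'
from h import *
check('w8',.05,.057,(.5705,.1255),.012)
E
```

```text
15.6333 [0.56933752 0.12429334 0.1385025 ] [-1.79891661e+02 -4.61844310e-02  1.51245168e+02] [-0.5734056  -1.25703418 -3.38858888] 0.571404412608329
(np.float32(67.12299), (np.float64(0.00024999999999999133), np.float64(0.0), np.float64(0.014000000000000005))) [0.56909572 0.12439583 0.12450273] [-0.0699941   0.16435566 -0.0003672 ] TCP only [-0.05301472  0.18317028 11.34988478]
```

View pics/w8o.png

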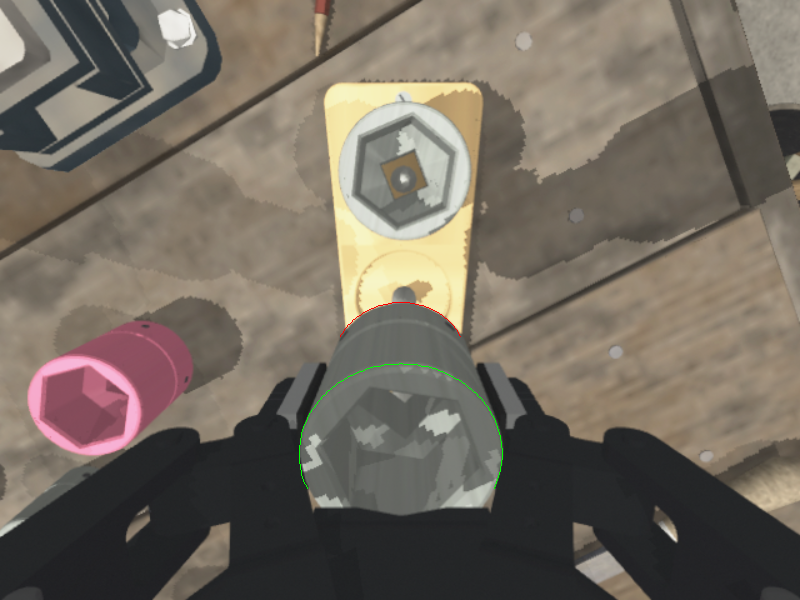

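Call:
send_rows(
  moves=[
    [255, -0.05, 0.15, 0.5, 0],
    [255, 0, 0, 1.5, 0],
    [255, 0, 0, 2.0, 0],
    [255, 0, 0, 2.0, 0],
    [255, 0, 0, 1.5, 0],
    [255, 0, 0, 0.5, 0],
    [255, 0, 0, 0, 0],
    [255, 0, 0, 0, 0],
    [255, 0, 0, 0, 0],
  ],
)

```text
t: 16.43
ee_pos: [0.5723, 0.1266, 0.0598]
ee_rot: [179.9, 0.1, 151.2]
force: [0.8, -0.7, -4.6]
grip_width: 0.566
```

```bash
python3 - <<'E'
from h import *
check('w9',.05,.057,(.5705,.1255),.012)
E
```

```text
16.4333 [0.57225556 0.12661059 0.05981838] [1.79927386e+02 7.67516990e-02 1.51238402e+02] [ 0.79292904 -0.7295285  -4.64610653] 0.5658975322724148
(np.float32(68.74896), (np.float64(0.00024999999999999133), np.float64(0.0), np.float64(0.014000000000000005))) [0.57206138 0.12673741 0.04581807] [ 0.07733533 -0.18360345 -0.00033629] TCP only [ 0.10512405 -0.18624184  3.48146684]
```

View pics/w9o.png

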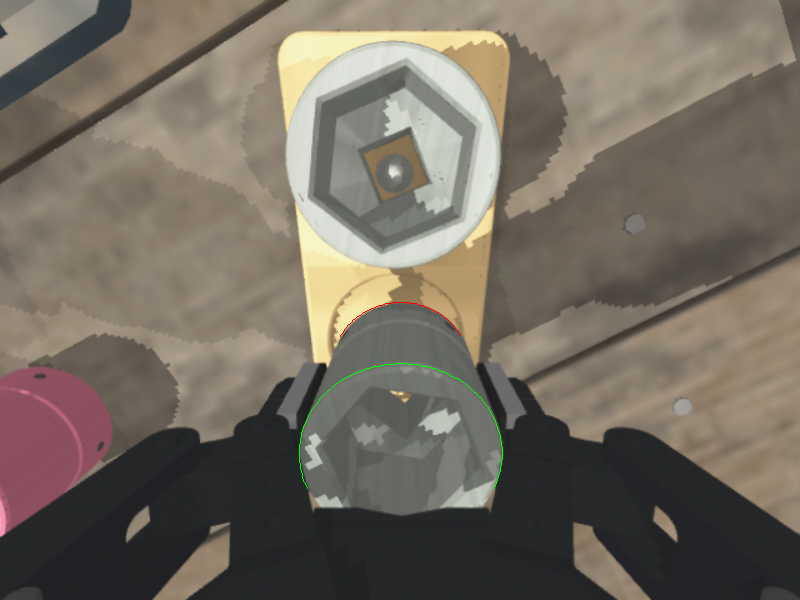

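Call:
send_rows(
  moves=[
    [255, 0.05, -0.14, 0, 0],
    [255, 0, 0, 0.4, 0],
    [255, 0, 0, 0.5, 0],
    [255, 0, 0, 0.5, 0],
    [255, 0, 0, 0.3, 0],
    [255, 0, 0, 0, 0],
    [255, 0, 0, 0, 0],
  ],
)

```text
t: 17.07
ee_pos: [0.57, 0.1256, 0.0413]
ee_rot: [-180.0, -0.0, 151.3]
force: [0.5, -0.2, -4.2]
grip_width: 0.567
```

Bottom about 29 mm with no contact, so the peg tip is inside. Continue down.

Call:
send_rows(
  moves=[
    [255, 0, 0, 0.5, 0],
    [255, 0, 0, 0.5, 0],
    [255, 0, 0, 0.3, 0],
    [255, 0, 0, 0.1, 0],
    [255, 0, 0, 0.1, 0],
    [255, 0, 0, 0, 0],
    [255, 0, 0, 0, 0],
  ],
)

```text
t: 17.65
ee_pos: [0.5704, 0.1256, 0.0268]
ee_rot: [180.0, 0.0, 151.3]
force: [-0.4, 0.1, -5.2]
grip_width: 0.565
```

Call:
send_rows(
  moves=[
    [255, 0, 0, 0.1, 0],
    [255, 0, 0, 0.1, 0],
    [255, 0, 0, 0.1, 0],
    [255, 0, 0, 0, 0],
    [255, 0, 0, 0, 0],
  ],
)

```text
t: 18.07
ee_pos: [0.5707, 0.1257, 0.025]
ee_rot: [-180.0, 0.1, 151.3]
force: [-3.1, -1.4, 7.8]
grip_width: 0.57
```

Call:
send_rows(
  moves=[
    [90, 0, 0, 0, 0],
    [40, 0, 0, 0, 0],
    [0, 0, 0, 0, 0],
    [0, 0, 0, 0, 0],
    [0, 0, 0, 0, 0],
    [0, 0, 0, -1.0, 0],
    [0, 0, 0, -2.5, 0],
    [0, 0, 0, -3.5, 0],
    [0, 0, 0, -3.5, 0],
    [0, -0.7, -1.0, -3.0, 0],
  ],
)

```text
t: 18.9
ee_pos: [0.5713, 0.1167, 0.1618]
ee_rot: [179.8, -0.0, 151.5]
force: [1.0, 0.8, 0.5]
grip_width: 0.997
```

Call:
send_rows(
  moves=[
    [0, -2.0, -3.1, -2.0, 0],
    [0, -2.0, -3.1, -2.0, 0],
    [0, -2.0, -3.1, 0, 0],
    [0, -2.0, -3.1, 0, 0],
    [0, -2.0, -3.1, 0, 0],
    [0, -2.0, -3.1, 0, 0],
    [0, -1.7, -2.3, 0, 0],
    [0, 0, 0, 0, 0],
    [0, 0, 0, 0, 0],
    [0, 0, 0, 0, 0],
  ],
)

```text
t: 19.73
ee_pos: [0.5912, -0.134, 0.1989]
ee_rot: [179.9, -0.0, 151.3]
force: [1.3, 0.4, 0.3]
grip_width: 0.996
```

```bash
python3 - <<'E'
from h import *
ci,s,im=wsnap('w10'); print(s['t'],s['ee_pos'],s['ee_rot'],s['force'])
b=fitcirc(ci,im,(.5915,-.1363),.021,.053);print(b,delta(s,(*b[1],.011)))
overlay(im,ci,[(b[1],.021,.053),(b[1],.021,0)],'w10o')
T=snap('top','top2');cv2.imwrite('pics/tt2.png',cv2.resize(T[200:330,180:300,::-1],None,fx=4.5,fy=4.5,interpolation=2))
E
```

```text
19.7333 [ 0.59117357 -0.13403095  0.19889489] [ 1.79942385e+02 -1.13385584e-02  1.51305367e+02] [1.25648528 0.43671382 0.3358319 ]
(np.float32(70.14269), (0.5908, -0.136)) [-0.06549141 -0.20955363 18.78927484]
```

View pics/w10o.png

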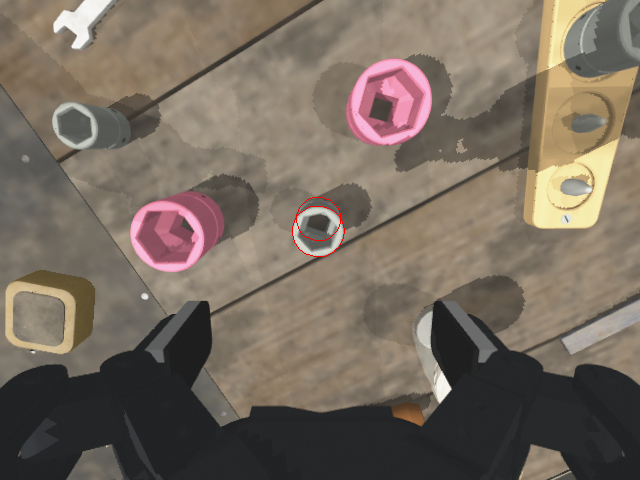

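View pics/tt2.png

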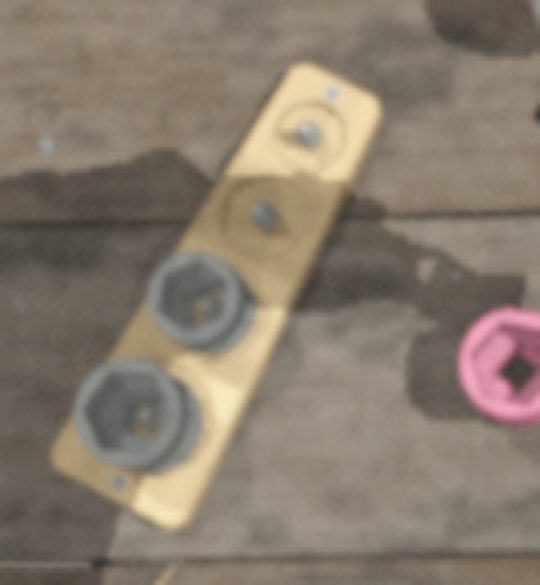

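Call:
send_rows(
  moves=[
    [0, -0.05, -0.18, 1.5, 0],
    [0, 0, 0, 3.0, 0],
    [0, 0, 0, 3.5, 0],
    [0, 0, 0, 3.5, 0],
    [0, 0, 0, 3.5, 0],
    [0, 0, 0, 2.0, 0],
    [0, 0, 0, 1.2, 0],
    [0, 0, 0, 0.5, 0],
    [0, 0, 0, 0, 0],
    [0, 0, 0, 0, 0],
  ],
)

```text
t: 20.67
ee_pos: [0.5919, -0.1366, 0.0127]
ee_rot: [179.9, 0.1, 151.3]
force: [0.4, -0.8, -0.0]
grip_width: 1.0
```

Call:
send_rows(
  moves=[
    [80, 0, 0, 0, 0],
    [130, 0, 0, 0, 0],
    [255, 0, 0, 0, 0],
    [255, 0, 0, 0, 0],
    [255, 0, 0, 0, 0],
    [255, 0, 0, 0, 0],
    [255, 0, 0, 0, 0],
    [255, 0, 0, 0, 0],
  ],
)

```text
t: 21.33
ee_pos: [0.5913, -0.1374, 0.0125]
ee_rot: [-180.0, 0.1, 151.2]
force: [-0.9, 0.2, 6.8]
grip_width: 0.488
```

Call:
send_rows(
  moves=[
    [255, 0, 0, -1.0, 0],
    [255, 0, 0, -2.5, 0],
    [255, 0, 0, -3.5, 0],
    [255, 0, 0, -3.5, 0],
    [255, 0.7, 1.5, -2.3, 0],
    [255, 1.0, 2.7, 0, 0],
    [255, 1.2, 3.2, 0, 0],
    [255, 1.2, 3.2, 0, 0],
    [255, 1.2, 3.2, 0, 0],
    [255, 1.2, 3.2, 0, 0],
  ],
)

```text
t: 22.17
ee_pos: [0.615, 0.0447, 0.1397]
ee_rot: [-180.0, -0.0, 151.3]
force: [0.1, -0.5, -3.3]
grip_width: 0.491
```

Call:
send_rows(
  moves=[
    [255, 1.2, 3.2, 0, 0],
    [255, 0.8, 1.8, 0, 0],
    [255, 0, 0, 0, 0],
    [255, 0, 0, 0, 0],
    [255, 0, 0, 0, 0],
  ],
)

```text
t: 22.58
ee_pos: [0.6216, 0.0954, 0.1393]
ee_rot: [-179.9, -0.0, 151.2]
force: [-0.3, -0.5, -3.8]
grip_width: 0.488
```

```bash
python3 - <<'E'
from h import *
check('w11',.042,.053,(.623,.0967),.0125)
E
```

```text
22.5833 [0.62164844 0.09535897 0.13925064] [-1.79901531e+02 -5.35720528e-03  1.51220691e+02] [-0.30707735 -0.52572828 -3.76396238] 0.48841968251251455
(np.float32(67.56499), (np.float64(0.0004999999999999913), np.float64(0.00025), np.float64(0.013500000000000005))) [0.62131828 0.09579908 0.12575028] [-0.10402567  0.15992759 -0.00028458] TCP only [-0.05496302  0.20215664 11.37472855]
```

View pics/w11o.png

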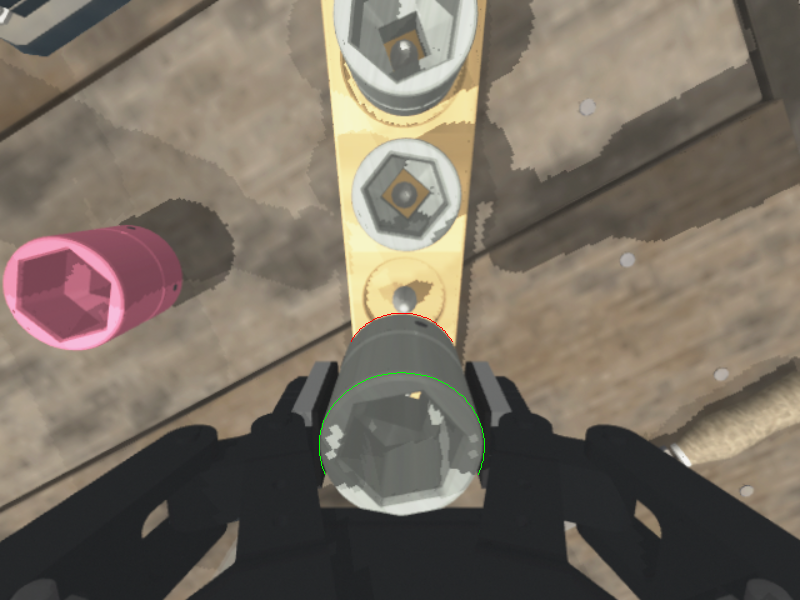

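Call:
send_rows(
  moves=[
    [255, -0.05, 0.05, 0.5, 0],
    [255, 0, 0, 1.5, 0],
    [255, 0, 0, 2.0, 0],
    [255, 0, 0, 2.0, 0],
    [255, 0, 0, 1.5, 0],
    [255, 0, 0, 0.5, 0],
    [255, 0, 0, 0, 0],
    [255, 0, 0, 0, 0],
    [255, 0, 0, 0, 0],
  ],
)

```text
t: 23.38
ee_pos: [0.6237, 0.0971, 0.0606]
ee_rot: [179.9, 0.1, 151.2]
force: [0.1, 0.6, -3.4]
grip_width: 0.487
```

```bash
python3 - <<'E'
from h import *
check('w12',.042,.053,(.623,.0967),.0125)
E
```

```text
23.3833 [0.62370291 0.09714778 0.06064293] [1.79918325e+02 8.68108412e-02 1.51246916e+02] [ 0.05353018  0.59115933 -3.35642471] 0.487378171691814
(np.float32(64.464775), (np.float64(0.0004999999999999913), np.float64(0.0), np.float64(0.013500000000000005))) [0.62329175 0.09739533 0.0471422 ] [-7.87033632e-03 -7.49938144e-02 -9.49791728e-05] TCP only [ 0.04540875 -0.07807891  3.51412076]
```

View pics/w12o.png

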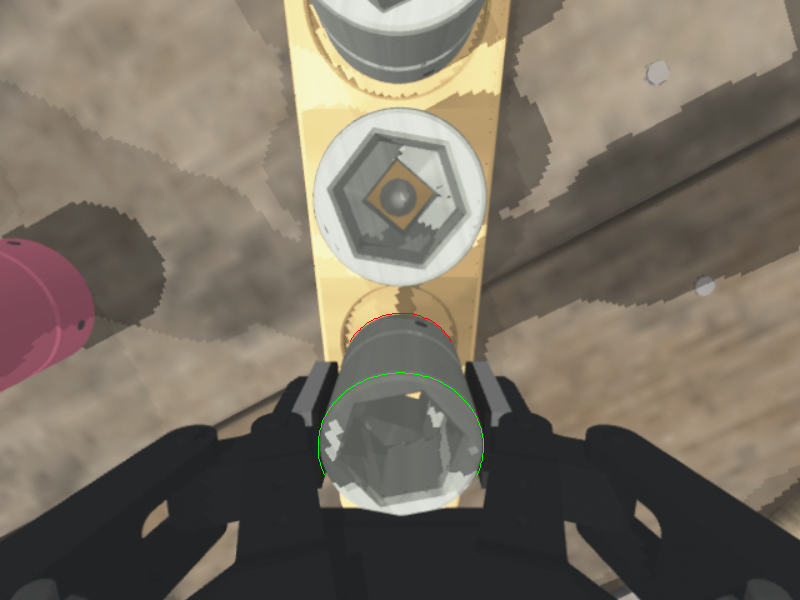

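Call:
send_rows(
  moves=[
    [255, 0.02, -0.04, 0.2, 0],
    [255, 0, 0, 0.5, 0],
    [255, 0, 0, 0.5, 0],
    [255, 0, 0, 0.5, 0],
    [255, 0, 0, 0, 0],
    [255, 0, 0, 0, 0],
  ],
)

```text
t: 23.93
ee_pos: [0.6219, 0.0967, 0.0418]
ee_rot: [-180.0, -0.1, 151.3]
force: [0.1, 0.6, -4.1]
grip_width: 0.486
```

Call:
send_rows(
  moves=[
    [255, 0, 0, 0.5, 0],
    [255, 0, 0, 0.5, 0],
    [255, 0, 0, 0.4, 0],
    [255, 0, 0, 0.15, 0],
    [255, 0, 0, 0.1, 0],
    [255, 0, 0, 0, 0],
    [255, 0, 0, 0, 0],
  ],
)

```text
t: 24.52
ee_pos: [0.6225, 0.0968, 0.026]
ee_rot: [180.0, 0.0, 151.3]
force: [0.8, 0.3, -3.0]
grip_width: 0.487
```

Call:
send_rows(
  moves=[
    [255, 0, 0, 0.1, 0],
    [255, 0, 0, 0.1, 0],
    [255, 0, 0, 0, 0],
    [255, 0, 0, 0, 0],
  ],
)

```text
t: 24.85
ee_pos: [0.6228, 0.0969, 0.0254]
ee_rot: [180.0, 0.1, 151.3]
force: [-4.8, -1.2, 9.0]
grip_width: 0.488
```

Call:
send_rows(
  moves=[
    [110, 0, 0, 0, 0],
    [50, 0, 0, 0, 0],
    [0, 0, 0, 0, 0],
    [0, 0, 0, 0, 0],
    [0, 0, 0, 0, 0],
    [0, 0, 0, -1.0, 0],
    [0, 0, 0, -2.5, 0],
    [0, 0, 0, -3.5, 0],
    [0, 0, 0, -3.5, 0],
    [0, 0, -1.2, -3.0, 0],
  ],
)

```text
t: 25.68
ee_pos: [0.6174, 0.0892, 0.1622]
ee_rot: [179.8, 0.1, 151.4]
force: [1.0, 0.3, 0.6]
grip_width: 0.997
```

Call:
send_rows(
  moves=[
    [0, 0, -2.5, -2.0, 0],
    [0, 0, -3.5, -2.0, 0],
    [0, 0, -3.5, 0, 0],
    [0, 0, -3.5, 0, 0],
    [0, 0, -3.5, 0, 0],
    [0, 0, -3.5, 0, 0],
    [0, 0, -3.5, 0, 0],
    [0, 0, -3.5, 0, 0],
    [0, 0, -3.5, 0, 0],
    [0, 0, -3.5, 0, 0],
  ],
)

```text
t: 26.52
ee_pos: [0.4521, -0.2133, 0.1998]
ee_rot: [-180.0, 0.1, 151.3]
force: [0.8, -1.4, 0.3]
grip_width: 1.0
```

Call:
send_rows(
  moves=[
    [0, 0, -3.0, 0, 0],
    [0, -0.3, -1.5, 0, 0],
    [0, 0, 0, 0, 0],
    [0, 0, 0, 0, 0],
    [0, 0, 0, 0, 0],
    [0, 0, 0, 0, 0],
  ],
)

```text
t: 27.02
ee_pos: [0.4349, -0.2512, 0.1993]
ee_rot: [180.0, 0.0, 151.4]
force: [0.0, 0.4, -0.8]
grip_width: 0.998
```

```bash
python3 - <<'E'
from h import *
ci,s,im=wsnap('w13'); print(s['t'],s['ee_pos'],s['ee_rot'],s['force'])
b=fitcirc(ci,im,(.4326,-.2567),.017,.050);print(b,delta(s,(*b[1],.0105)))
overlay(im,ci,[(b[1],.017,.05),(b[1],.017,0)],'w13o')
T=snap('top','top3');cv2.imwrite('pics/tt3.png',cv2.resize(T[200:330,180:300,::-1],None,fx=4.5,fy=4.5,interpolation=2))
ct=manip.camera_info('top')
print(fitpeg(ct,T,(.669,.0725)))
E
```

```text
27.0167 [ 0.43490267 -0.25124746  0.1992569 ] [1.79962648e+02 1.92322960e-02 1.51411207e+02] [ 0.00678861  0.44877765 -0.84173901]
(np.float32(67.78074), (0.43229999999999996, -0.257)) [-0.04040004 -0.64196518 18.87528985]
(np.float64(0.8242990654205608), (0.66925, 0.0725))
```

View pics/w13o.png

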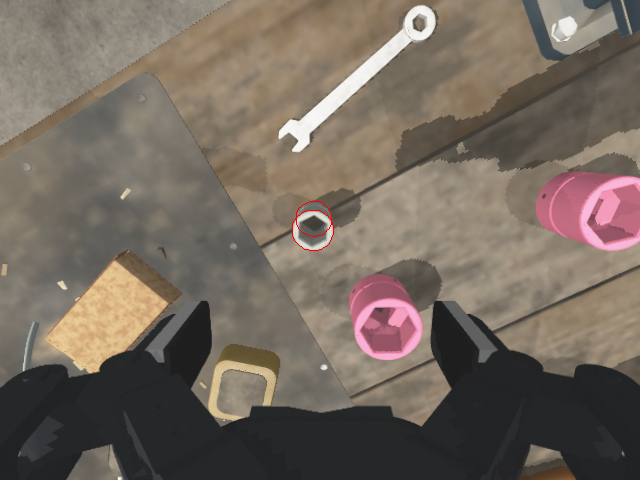

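View pics/tt3.png

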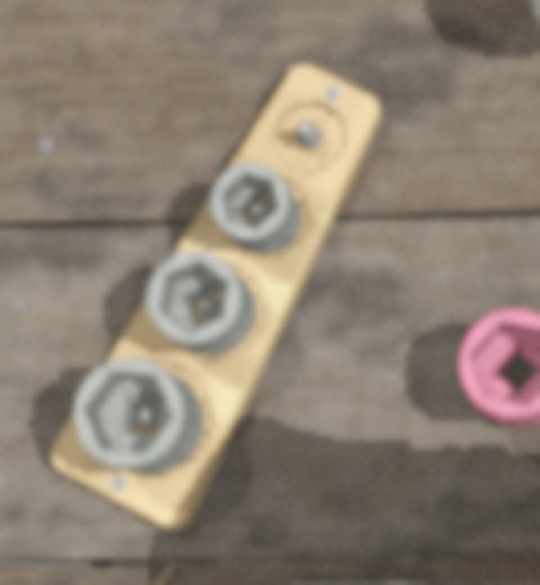

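Call:
send_rows(
  moves=[
    [0, -0.04, -0.6, 1.5, 0],
    [0, 0, 0, 3.0, 0],
    [0, 0, 0, 3.5, 0],
    [0, 0, 0, 3.5, 0],
    [0, 0, 0, 3.5, 0],
    [0, 0, 0, 2.0, 0],
    [0, 0, 0, 1.2, 0],
    [0, 0, 0, 0.6, 0],
    [0, 0, 0, 0, 0],
    [0, 0, 0, 0, 0],
  ],
)

```text
t: 27.95
ee_pos: [0.4325, -0.2584, 0.0118]
ee_rot: [180.0, 0.1, 151.3]
force: [-0.7, 0.4, 0.2]
grip_width: 0.997
```

Call:
send_rows(
  moves=[
    [80, 0, 0, 0, 0],
    [130, 0, 0, 0, 0],
    [180, 0, 0, 0, 0],
    [255, 0, 0, 0, 0],
    [255, 0, 0, 0, 0],
    [255, 0, 0, 0, 0],
    [255, 0, 0, 0, 0],
    [255, 0, 0, 0, 0],
    [255, 0, 0, 0, 0],
  ],
)

```text
t: 28.7
ee_pos: [0.4319, -0.259, 0.0117]
ee_rot: [-180.0, 0.1, 151.2]
force: [-1.4, 0.1, 7.3]
grip_width: 0.394
```

Call:
send_rows(
  moves=[
    [255, 0, 0, -1.0, 0],
    [255, 0, 0, -2.5, 0],
    [255, 0, 0, -3.5, 0],
    [255, 0, 0, -3.5, 0],
    [255, 0, 1.5, -2.3, 0],
    [255, -0.4, 3.0, 0, 0],
    [255, -0.4, 3.5, 0, 0],
    [255, -0.4, 3.5, 0, 0],
    [255, -0.4, 3.5, 0, 0],
    [255, -0.4, 3.5, 0, 0],
  ],
)

```text
t: 29.53
ee_pos: [0.5382, -0.1043, 0.1394]
ee_rot: [-180.0, -0.0, 151.3]
force: [0.3, -0.3, -2.3]
grip_width: 0.387
```

Call:
send_rows(
  moves=[
    [255, -0.5, 3.5, 0, 0],
    [255, -0.5, 3.5, 0, 0],
    [255, -0.5, 3.5, 0, 0],
    [255, -0.5, 3.5, 0, 0],
    [255, -0.5, 3.5, 0, 0],
    [255, -0.4, 2.5, 0, 0],
    [255, 0, 1.3, 0, 0],
    [255, 0, 0, 0, 0],
    [255, 0, 0, 0, 0],
    [255, 0, 0, 0, 0],
  ],
)

```text
t: 30.37
ee_pos: [0.6649, 0.0647, 0.1387]
ee_rot: [-179.9, -0.0, 151.2]
force: [-0.6, -0.2, -2.0]
grip_width: 0.392
```

```bash
python3 - <<'E'
from h import *
check('w14',.034,.050,(.669,.0723),.0115)
E
```

```text
30.3667 [0.66491916 0.06466515 0.13865038] [-1.79857512e+02 -2.26293608e-02  1.51160458e+02] [-0.59577319 -0.24560154 -1.98009325] 0.39181017150219555
(np.float32(65.482544), (np.float64(-0.0007500000000000078), np.float64(0.0005), np.float64(0.013750000000000005))) [0.66579606 0.06471403 0.12489889] [ 0.08525893  0.81905307 -0.00200322] TCP only [6.29360916e-03 8.94021086e-01 1.14128538e+01]
```

View pics/w14o.png

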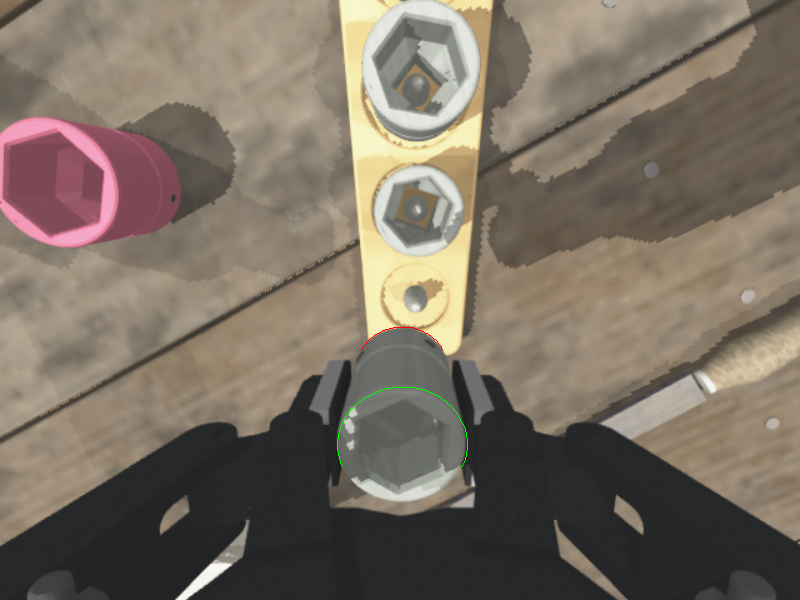

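```bash
python3 - <<'E'
from h import *
ci,s,im=load('w14')
print(fitpeg(ci,im,(.669,.0723)))
E
```

```text
(np.float64(0.8609581038224002), (0.66825, 0.0718))
```

Call:
send_rows(
  moves=[
    [255, 0.04, 0.72, 0.5, 0],
    [255, 0, 0, 1.5, 0],
    [255, 0, 0, 2.0, 0],
    [255, 0, 0, 2.0, 0],
    [255, 0, 0, 1.5, 0],
    [255, 0, 0, 0.5, 0],
    [255, 0, 0, 0, 0],
    [255, 0, 0, 0, 0],
    [255, 0, 0, 0, 0],
  ],
)

```text
t: 31.17
ee_pos: [0.6699, 0.0739, 0.0601]
ee_rot: [179.9, 0.1, 151.3]
force: [-0.1, -0.3, -2.3]
grip_width: 0.386
```

```bash
python3 - <<'E'
from h import *
check('w15',.034,.050,(.669,.0723),.0115)
E
```

```text
31.1667 [0.66991556 0.07392098 0.06007933] [1.79921786e+02 8.42205795e-02 1.51259164e+02] [-0.07908755 -0.3198507  -2.33690446] 0.38565287555288275
(np.float32(67.00308), (np.float64(0.00024999999999999133), np.float64(0.0), np.float64(0.011750000000000003))) [0.66971922 0.07404695 0.04832899] [-0.02094063 -0.18775625 -0.00022552] TCP only [ 0.00756206 -0.19100913  3.55766829]
```

View pics/w15o.png

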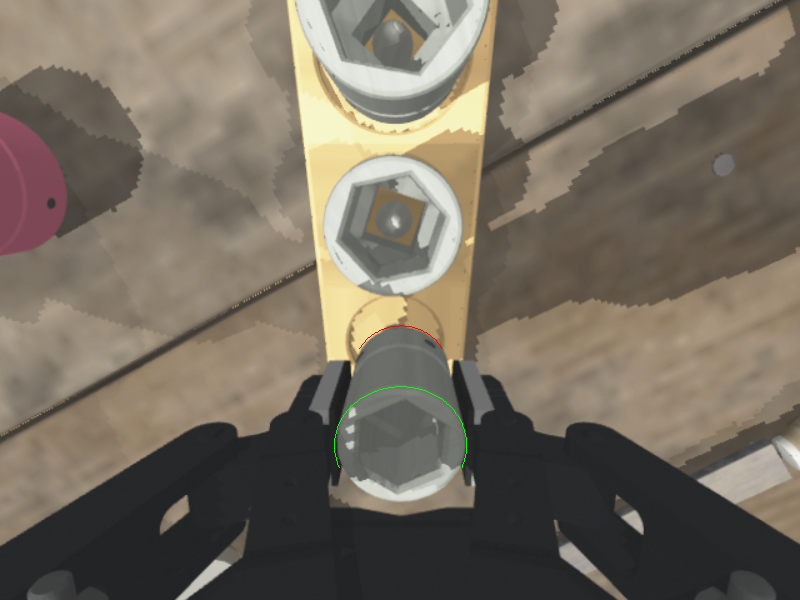

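Call:
send_rows(
  moves=[
    [255, 0, -0.17, 0, 0],
    [255, 0, 0, 0.4, 0],
    [255, 0, 0, 0.5, 0],
    [255, 0, 0, 0.5, 0],
    [255, 0, 0, 0.4, 0],
    [255, 0, 0, 0, 0],
    [255, 0, 0, 0, 0],
  ],
)

```text
t: 31.8
ee_pos: [0.6678, 0.0722, 0.0404]
ee_rot: [-180.0, -0.0, 151.3]
force: [-0.5, 0.1, -2.1]
grip_width: 0.39
```

Call:
send_rows(
  moves=[
    [255, 0, 0, 0.5, 0],
    [255, 0, 0, 0.5, 0],
    [255, 0, 0, 0.3, 0],
    [255, 0, 0, 0.2, 0],
    [255, 0, 0, 0.1, 0],
    [255, 0, 0, 0, 0],
    [255, 0, 0, 0, 0],
  ],
)

```text
t: 32.38
ee_pos: [0.668, 0.0721, 0.025]
ee_rot: [-180.0, -0.0, 151.3]
force: [-1.4, -0.1, -0.4]
grip_width: 0.393
```

Call:
send_rows(
  moves=[
    [255, 0, 0, 0.1, 0],
    [255, 0, 0, 0.05, 0],
    [255, 0, 0, 0, 0],
    [255, 0, 0, 0, 0],
  ],
)

```text
t: 32.72
ee_pos: [0.6683, 0.0721, 0.0247]
ee_rot: [-180.0, 0.0, 151.3]
force: [-4.8, -1.6, 9.3]
grip_width: 0.396
```

Call:
send_rows(
  moves=[
    [120, 0, 0, 0, 0],
    [60, 0, 0, 0, 0],
    [0, 0, 0, 0, 0],
    [0, 0, 0, 0, 0],
    [0, 0, 0, 0, 0],
    [0, 0, 0, -1.0, 0],
    [0, 0, 0, -2.5, 0],
    [0, 0, 0, -3.5, 0],
    [0, 0, 0, -3.5, 0],
    [0, 0, 0, -3.5, 0],
  ],
)

```text
t: 33.55
ee_pos: [0.668, 0.0723, 0.1656]
ee_rot: [180.0, -0.0, 151.3]
force: [0.3, 0.8, 0.6]
grip_width: 1.002
```

Call:
send_rows(
  moves=[
    [0, -1.0, -2.5, -1.5, 0],
    [0, -1.0, -3.5, -1.0, 0],
    [0, -1.0, -3.5, 0, 0],
    [0, -1.0, -3.5, 0, 0],
    [0, -1.0, -3.0, 0, 0],
    [0, 0, 0, 0, 0],
    [0, 0, 0, 0, 0],
    [0, 0, 0, 0, 0],
  ],
)

```text
t: 34.22
ee_pos: [0.6353, -0.0913, 0.1891]
ee_rot: [179.9, 0.0, 151.3]
force: [0.3, 1.3, -0.4]
grip_width: 0.999
```

```bash
python3 - <<'E'
from h import *
print(manip.get_state()['t'],manip.get_state()['ee_pos'])
snap('top','top4');T=snap('scene','sc4')
cv2.imwrite('pics/sc4c.png',cv2.resize(T[170:410,180:480,::-1],None,fx=2.5,fy=2.5,interpolation=2))
ci,s,im=wsnap('w16')
for n,c,d,z in(('58',(.5105,.158),.058,.075),('50',(.5705,.1255),.05,.070),('42',(.6228,.0967),.042,.066),('34',(.669,.0723),.034,.063)):
    for k in('top',):
        I=cv2.imread('pics/top4.png')[:,:,::-1]
        print(n,[(round(float(fitcirc(manip.camera_info('top'),I,c,d/2,z+dz,.005)[0]),1)) for dz in(0,.006)],fitcirc(manip.camera_info('top'),I,c,d/2,z,.005)[1])
im=cv2.imread('pics/top4.png');cv2.imwrite('pics/tt4.png',cv2.resize(im[200:330,180:300],None,fx=4.5,fy=4.5,interpolation=2))
E
```

```text
34.2167 [ 0.63529026 -0.09132539  0.18907299]
58 [13.9, 13.9] (0.5043, 0.1645)
50 [15.9, 16.1] (0.5715, 0.1252)
42 [13.3, 12.9] (0.6163000000000001, 0.102)
34 [16.3, 16.4] (0.666, 0.0667)
```

View pics/sc4c.png

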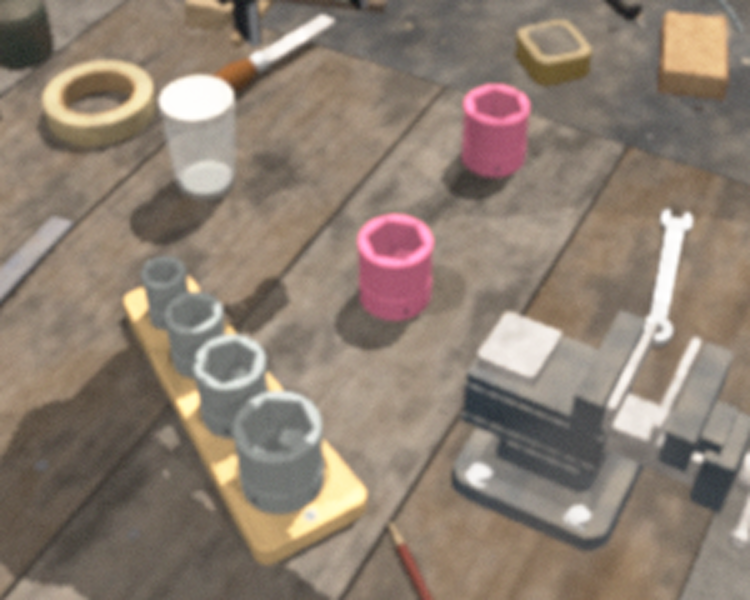

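View pics/tt4.png

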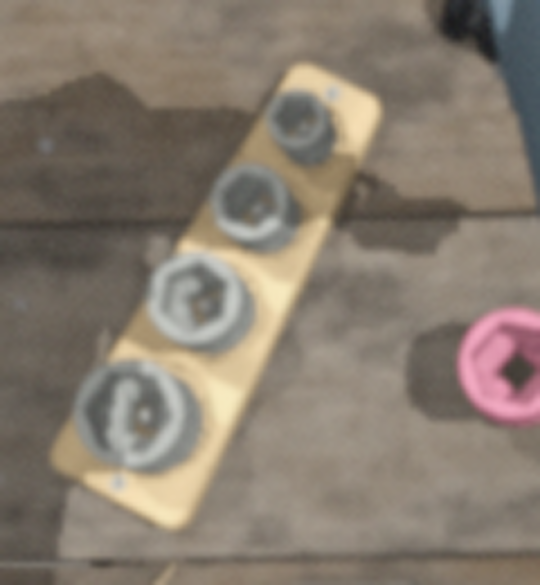

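View pics/w16.png

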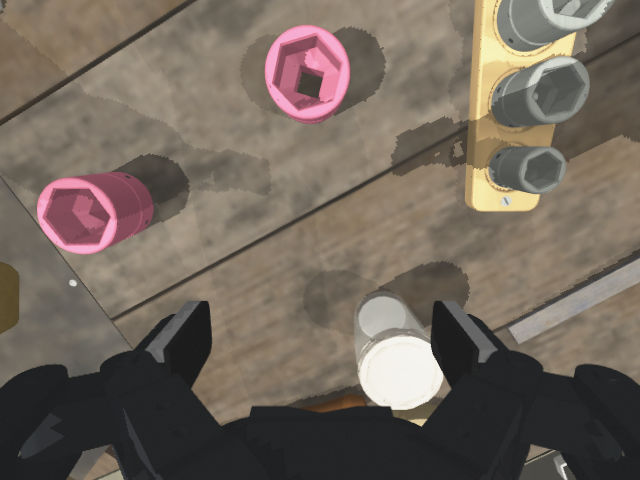

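```bash
python3 - <<'E'
from h import *
a=cv2.imread('pics/scene0.png',0).astype(int);b=cv2.imread('pics/sc4.png',0).astype(int)
for n,(u0,v0,u1,v1) in {'jar':(240,195,280,255),'tape':(380,172,422,208)}.items():
    print(n,max(range(-3,4),key=lambda d:-np.abs(a[v0:v1,u0:u1]-b[v0:v1,u0+d:u1+d]).mean()),np.abs(a[v0:v1,u0:u1]-b[v0:v1,u0:u1]).mean())
print(manip.job_done())
E
```

```text
jar 0 7.635416666666667
tape 0 8.968915343915343
the job is handed in; nothing more can be done
None
```

All four sockets are on the tray in order: the 58 on peg 1 at the wide end, then the 50, the 42 and the 34 at the narrow end. Each was lowered over its peg, square hole down, until it touched the bottom. I handed the job in at about 34 s on the robot's clock.

**Checks that held:**
- The final scene, top and wrist pictures show all four sockets upright in their recesses. In the earlier wrist views the pegs of the 58, 50 and 42 show centred in the square holes.
- For each socket, contact came at a gripper height that puts its underside within about 1 mm of the 13 mm recess floor.
- The jar and the tape measure show no sideways shift between the first and last scene pictures. The pink look-alikes were not touched.

**Checks that failed or disagreed:**
- **Underside of the 58:** the camera estimate was about 4 mm too low, so I relied on the contact force instead.
- **Sideways position:** above the pegs the readings were off by up to 2 mm, and I corrected this before each final descent.
- **Rim fit in the last top picture:** it was too blurred to measure the final positions, so I judged the seating by eye and by the contact heights.

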